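# Charge the tumbler with rough stones

### The arm

A 6-joint arm with a two-finger parallel gripper is mounted at the origin on the work surface. World frame = base frame: x ahead of the robot, y to its left, z up, the work surface at z = 0. Lengths are in m, angles in rad, forces in N, time in s.
With the tool pointing down it reaches from about 0.425 to 0.95 m from the base axis. Payload 3.5 kg.
Tool frame: the origin (TCP) lies at the very end of the fingers, on their centre line; the grasp point (between the pads) lies 19 mm behind it (grip_depth is the distance from the TCP to the grasp point, in m); x points along the fingers, z is the direction in which the jaws open and shut, and the axes are right-handed (so a half turn about x gives the same grasp; the last joint's range is limited). The gripper opens to 85 mm and grips with 20 to 120 N. Pads are 22 mm wide; open, the fingers measure 114 mm over their backs; the gripper's body (76 mm by 85 mm) begins 54 mm behind the grasp point. The pads swing forward as they close: fully open they stand 13 mm farther back than shut.
Start: joints at [-1.372, 0.286, 1.577, -0, 1.279, -0.15], TCP at [0.231, -0.634, 0.231] pointing down, gripper open.
Joint ranges: [-2.77, 2.77], [-0.9, 2.22], [0.21, 2.48], [-1.53, 4.67], [0.24, 2.81], [-2.84, 2.84]. Speed limits (rad/s): [2.79, 2.79, 3.14, 3.14, 3.14, 3.14].

### API

Orientations are given as a unit quaternion [x, y, z, w].
In Python, from plant import get_state, read_camera, calibration, sign_off, recognise, grip_depth gives the robot as it stands. The module is installed in compiled form; this text tells all that it offers.
- The arm moves only by the tool servo_tool, never from a script. Its argument "deltas" is a list that holds one entry, the list of rows, each a list of 4 numbers: the shift along the world's x, y, z scaled (see below), then the turn about the world's z scaled (see below). In form: [[[tx, ty, tz, spin], ...]]. A call has exactly 5 rows; each row is the pose to reach, as a shift and turn from the pose commanded when the call began; what a row does not reach only later rows make up. The controller multiplies each number of a shift by 10 cm and each number of a turn by 90 degrees. A row lasts 1/10 s, in which the tool goes at most 50 mm and 8.59 degrees, less where a joint would pass 70% of its speed; a pose out of reach is approached as far as the arm can. A call with a number of a shift or a turn outside -1 to 1 is refused whole. A call with a gripper value outside its range is refused whole. "claw" is the gripper's target within -1 to 1 (fully open at 1, half-way at 0, shut at -1), set as the call begins (left out, the last holds). The fingers move at their own pace and stop on an object; "force" is the grip in N (left out, the last holds). Time passes only in rows, so rows that repeat a pose let the fingers close, or fill a call up. It gives the time, the measured TCP pose, the force and the opening at its end, in the units of the state.
- get_state(): the state, without advancing time (a new reading comes with each control period).
- read_camera(name): name is "scene" or "top"; returns the picture (384x512x3 uint8, blue, green, red); there is no depth.
- calibration(name): a dict with "intrinsics" (3x3 intrinsics, pixels), "R" (3x3) and "t" (3): a world point X has camera coordinates R X + t. Camera axes: x right, y down, z forward; pixel columns grow to the right and rows downward; lengths in m; the calibration is good to about 2 mm. A picture is of the moment at which its call begins. calibration takes no time and is no camera call.
- sign_off(): hands the job in, once; it reports no verdict.
Trained networks look in the newest picture that a camera, given by its name, has taken for a name from the list of things; names that differ only in an ending like _2 or _b are one class to them, and where a whole thing is asked for, a point or a joint stands for the part that bears it (a point fixed in the world has none). Each returns a list of dicts, best first, with "p" (0 to 1); they miss things now and then, are a little off and sometimes report something else, mostly with a low value. They report only what shows in the picture. A call takes as long as a camera call. They do not tell look-alikes from the thing itself.
- recognise(camera, query): "at" ([x, y, z] in m, in world coordinates, good to about 4 mm: the middle of the surface that is visible of it).
The state is a dict: "time": time; "qpos": joint angles; "dq": joint speeds; "joint_efforts": joint torques, N m; "eef_pos": TCP position; "tcp_rot": TCP orientation; "contact_force": force on the tool from outside, world axes, zero at the start; "wrist_torque": the same for the moment, N m; "opening": opening from 0.0 (shut) to 1.0 (fully open).
Only numpy, scipy, OpenCV 4.12 (cv2) and the standard library are available. Lean on these libraries where they do the work, as an engineer would, in place of code of your own. Each camera call takes 0.05 s, during which the arm holds its last target. There are 200 camera calls.

### The job

Use the scoop to take at least three of the rough stones from the wooden tray and tip them into the tumbler's grey bowl, without touching any stone with the gripper or arm. Every other stone must end in the tray: spill none. Then set the empty scoop down flat and upright on the bench and let go, leaving the other things on the bench undisturbed.

Things in the scene. Friction and masses are not known exactly. Their poses are not given: they have to be found in the camera images.
- scoop: loose hand scoop, 0.15 kg: aluminium pan 100 mm long (x), 92 mm wide (y), flat on the bench, open at its front lip (x = +50 mm). Origin: centre of the underside; +x points out of the lip, +z up. Floor and walls 3 mm thick, sides 30 mm high (to x = +22 mm), lip 1.6 mm thick. A bridge roofs it from x = -50 to -10 mm, 39 to 42 mm up, and carries the upright handle
- scoop_handle (a point): grip point on the axis of the scoop's upright square wooden handle (22 x 22 mm, sides along the scoop's x and y; from 42 to 108 mm above the underside). The point is 84 mm above the underside, at scoop x = -30 mm, y = 0; axes as the scoop's
- scoop_lip (a point): middle of the scoop's open front edge, on the pan's floor (x = +50 mm, 1.5 mm above the underside); axes as the scoop's
- tray: fixed open wooden tray, 280 mm long (x), 118 mm wide (y), 44 mm high; walls 6 mm (inside 268 x 106 mm), floor 8 mm thick. Origin: centre of its underside. Its -x end, towards the robot, slopes up inside from the floor at x = -113 mm to 44 mm height at x = -134 mm. The stones start on the floor from that slope to x = +2 mm; the +x end is empty, with room for the scoop
- tray_floor (a point): centre of the tray's inner floor; axes as the tray's
- tumbler: fixed vibrating tumbler: black round foot with an open grey bowl on top. Bowl: outside 160 mm across at the rim, 105 mm above the bench, narrowing to 112 mm; wall 4 mm; inner floor 53 mm above the bench. Origin: centre of its underside, on the bench
- bowl_mouth (a point): centre of the tumbler bowl's mouth, level with the rim
- bowl_inside (a point): point inside the tumbler's bowl, on its axis, 80 mm above the bench (27 mm above the inner floor, 25 mm below the rim)
- stone1: rough stone: a chunky pebble-like lump of dull grey-brown mineral, about 26 mm across and 24 mm high, about 25 g; origin at its centre
- stone2: rough stone: a chunky pebble-like lump of dull grey-brown mineral, about 26 mm across and 24 mm high, about 25 g; origin at its centre
- stone3: rough stone: a chunky pebble-like lump of dull grey-brown mineral, about 26 mm across and 24 mm high, about 25 g; origin at its centre
- stone4: rough stone: a chunky pebble-like lump of dull grey-brown mineral, about 26 mm across and 24 mm high, about 25 g; origin at its centre
- stone5: rough stone: a chunky pebble-like lump of dull grey-brown mineral, about 26 mm across and 24 mm high, about 25 g; origin at its centre
- spool: wooden thread spool, 40 mm across and 48 mm high, standing; bystander; origin at its underside
- weight: brass balance weight, 38 mm across and 50 mm high, standing; bystander; origin at its underside
- jar: white plastic jar, 72 mm across and 100 mm high, standing; bystander; origin at its underside
Mind the look-alikes: they are no part of the job. Leave any blue or turquoise look-alike of the stone5 alone.

How it is judged:
By the outcome, as a careful person would: the job done as asked, in the order asked, and still so for the second after the job is handed in, with the robot touching nothing.
It also fails if it takes over 67 s, if anything falls off the work surface, if the arm or the gripper's body presses on something with over 40 N, if the wrist force passes 120 N, or if a joint passes its speed limit or range.

## Working session

There is one attempt and no reset: what is moved stays moved. The work goes in short steps, Python scripts to look and compute and a tool call to move; the robot and the scene stay as the last step left them, time stands still between calls to the robot, and variables do not carry over. Pictures are saved under pics/ and viewed, about 8 in all and at most 12, crops included, and the job is handed in when it is done.

Besides the shell and the picture viewer there is one more tool, called after "Request:" in YAML: its name, and indented under it one key for each argument. servo_tool: Moves the arm, as the interface text tells. Its arguments: {"type":"object","properties":{"deltas":{"type":"array"},"claw":{"type":"number"},"force":{"type":"number"}},"required":["deltas"]}

```bash
mkdir -p pics; cat > h.py <<'E'
import numpy as np, cv2
from plant import *
def cal(n):
    c=calibration(n); return np.array(c["intrinsics"]),np.array(c["R"]),np.array(c["t"])
def proj(n,X):
    K,R,t=cal(n); p=K@(R@np.array(X,float)+t); return p[:2]/p[2]
def ray(n,uv,z):
    K,R,t=cal(n); d=R.T@np.linalg.inv(K)@np.array([uv[0],uv[1],1.]); c=-R.T@t
    return c+d*(z-c[2])/d[2]
def snap(n,f,scale=1.5,crop=None):
    im=read_camera(n)
    if crop: a,b,c,d=crop; im=im[b:d,a:c]
    cv2.imwrite("pics/"+f,cv2.resize(im,None,fx=scale,fy=scale,interpolation=cv2.INTER_CUBIC)); return im
E
python3 - <<'E'
from h import *
np.set_printoptions(precision=3,suppress=True)
snap("top","top0.png");snap("scene","scene0.png")
for c in("top","scene"):
    for q in["scoop","scoop_handle","tray","tumbler","stone1","spool","weight","jar"]:
        print(c,q,[(np.round(r["at"],3).tolist(),round(r["p"],2)) for r in recognise(c,q)][:8])
s=get_state();print(s["time"],s["eef_pos"],s["tcp_rot"],s["opening"],grip_depth)
E
```

```text
top scoop [([0.544, -0.255, 0.006], 0.9)]
top scoop_handle [([0.542, -0.254, -0.003], 0.68)]
top tray [([0.533, 0.286, 0.003], 0.81)]
top tumbler [([0.511, -0.004, 0.064], 0.68), ([0.509, 0.253, 0.027], 0.46)]
top stone1 [([0.431, 0.254, 0.032], 0.64), ([0.509, 0.251, 0.025], 0.6), ([0.46, 0.148, 0.017], 0.56), ([0.472, 0.257, 0.031], 0.48), ([0.476, 0.303, 0.028], 0.42)]
top spool [([0.606, 0.134, 0.05], 0.54)]
top weight [([0.543, -0.132, 0.032], 0.57)]
top jar [([0.75, 0.106, 0.105], 0.6)]
scene scoop [([0.568, -0.243, 0.034], 0.7)]
scene scoop_handle [([0.57, -0.244, 0.037], 0.65)]
scene tray [([0.54, 0.278, 0.009], 0.85), ([0.56, -0.125, 0.032], 0.41)]
scene tumbler [([0.507, -0.006, 0.05], 0.92)]
scene stone1 [([0.483, 0.303, 0.029], 0.57), ([0.433, 0.254, 0.028], 0.55)]
scene spool [([0.612, 0.141, 0.048], 0.94)]
scene weight [([0.56, -0.128, 0.032], 0.78)]
scene jar [([0.773, 0.122, 0.101], 0.79), ([0.541, 0.276, 0.011], 0.57)]
0.9 [ 0.231 -0.634  0.231] [ 0.406  0.579 -0.406  0.579] 0.9996972166918868 0.0187
```

View pics/top0.png

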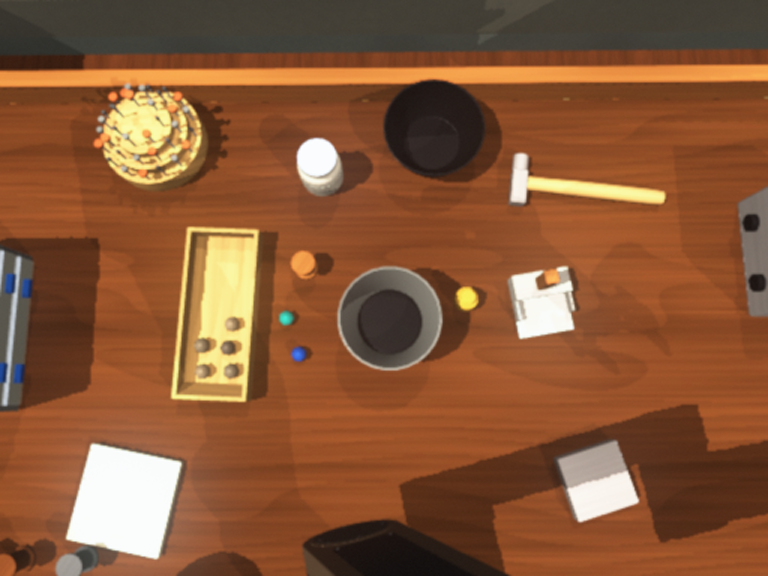

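View pics/scene0.png

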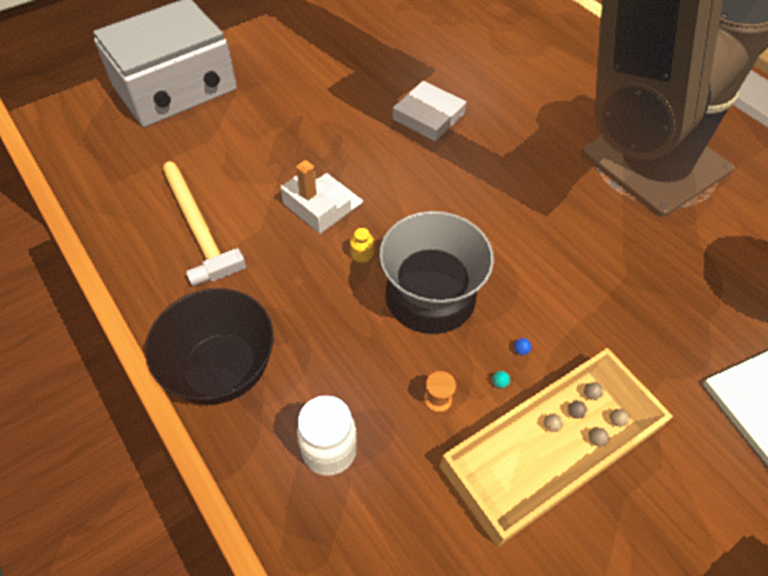

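The top view (768 px) shows the tray at (217,313) with five grey-brown stones in its lower half. The tumbler is at (390,318) and the scoop at (543,300), lip already pointing toward the robot. The blue (299,354) and turquoise (287,318) balls on the bench are look-alikes, as is the black bowl (434,128). I'll enlarge the tray and scoop to measure them precisely.

```bash
python3 - <<'E'
from h import *
im=read_camera("top")
a=cv2.resize(im[145:275,108:180],None,fx=4.5,fy=4.5,interpolation=cv2.INTER_CUBIC)
b=cv2.resize(im[170:230,330:390],None,fx=7,fy=7,interpolation=cv2.INTER_CUBIC)
o=np.zeros((590,780,3),np.uint8);o[:a.shape[0],:a.shape[1]]=a;o[:420,340:760]=b
cv2.imwrite("pics/crop1.png",o)
from scipy.spatial.transform import Rotation as Ro
s=get_state();print(Ro.from_quat(s["tcp_rot"]).as_matrix().round(3),s["qpos"],s["contact_force"])
K,R,t=cal("top");print((-R.T@t).round(3))
E
```

```text
[[ 0.     0.94   0.342]
 [-0.     0.342 -0.94 ]
 [-1.    -0.     0.   ]] [-1.37198076e+00  2.86267276e-01  1.57667110e+00  8.40019348e-06
  1.27859336e+00 -1.49976072e-01] [ 0.47017154 -0.60911109 -0.03358896]
[0.399 0.    1.093]
```

View pics/crop1.png

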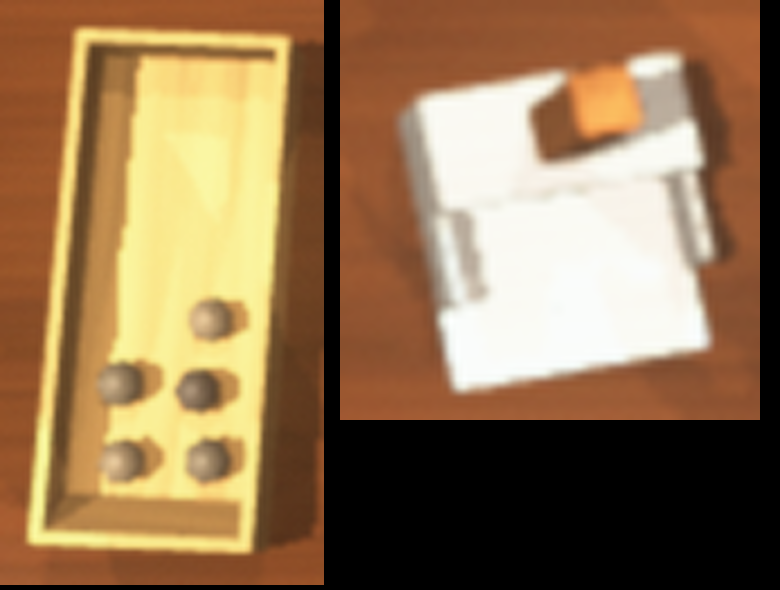

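The crop shows the tray rim corners at (77,29), (291,38), (251,551), (30,543), the lip corners at (455,392) and (710,348), and the handle top centred at (607,100). I'll convert these to world positions.

```bash
python3 - <<'E'
from h import *
np.set_printoptions(precision=4,suppress=True)
A=lambda x,y,z:ray("top",((x+.5)/4.5-.5+108,(y+.5)/4.5-.5+145),z)
B=lambda x,y,z:ray("top",((x-340+.5)/7-.5+330,(y+.5)/7-.5+170),z)
c=np.array([A(77,29,.044),A(291,38,.044),A(251,551,.044),A(30,543,.044)])
print(c,"len",np.linalg.norm(c[0]-c[3]),np.linalg.norm(c[1]-c[2]),"w",np.linalg.norm(c[0]-c[1]),np.linalg.norm(c[3]-c[2]))
d=(c[0]+c[1]-c[2]-c[3])/2;w=(c[0]+c[3]-c[1]-c[2])/2;m=c.mean(0)
ty=np.arctan2(d[1],d[0]);print("tray",m,np.degrees(ty),np.degrees(np.arctan2(-w[0],w[1])))
for x,y in[(211,320),(121,383),(199,390),(124,461),(208,461)]:
    p=A(x,y,.02)-m;e=np.array([np.cos(ty),np.sin(ty)]);print("stone tray-xy",p[0]*e[0]+p[1]*e[1],-p[0]*e[1]+p[1]*e[0])
l1,l2=B(455,392,.0015),B(710,348,.0015);h=B(607,100,.108)
br=[B(418,98,.042),B(680,55,.042),B(437,212,.042),B(703,168,.042)]
print("lip",l1,l2,np.linalg.norm(l1-l2),np.degrees(np.arctan2(*(l1-l2)[[1,0]])))
print("handle",h,"lipmid",(l1+l2)/2,"bridge",np.array(br),np.mean(br,0))
v=(l1+l2)/2-h;print("yaw handle->lip",np.degrees(np.arctan2(v[1],v[0])),np.hypot(*v[:2]))
u=np.mean(br,0);print("bridge yaw",[np.degrees(np.arctan2(*(br[i]-br[j])[[1,0]])) for i,j in((0,1),(2,3),(0,2),(1,3))])
E
```

```text
[[0.6707 0.3313 0.044 ]
 [0.6648 0.2122 0.044 ]
 [0.3858 0.2254 0.044 ]
 [0.3904 0.3428 0.044 ]] len 0.28047312663526053 0.2792872418995087 w 0.11921630759025993 0.11750233899770444
tray [0.5279 0.2779 0.044 ] -2.535080742708308 -2.566703112703067
stone tray-xy -0.01606005683318982 -0.02193179494232468
stone tray-xy -0.052605121072764785 0.024798404904464808
stone tray-xy -0.054744282193314155 -0.01841861463052258
stone tray-xy -0.09485083733570523 0.01942215421754008
stone tray-xy -0.09303638774059987 -0.02646058327884335
lip [ 0.4855 -0.221   0.0015] [ 0.5008 -0.313   0.0015] 0.09327660360815936 99.43976393971849
handle [ 0.5726 -0.2532  0.108 ] lipmid [ 0.4931 -0.267   0.0015] bridge [[ 0.5854 -0.2041  0.042 ]
 [ 0.6002 -0.2966  0.042 ]
 [ 0.545  -0.2091  0.042 ]
 [ 0.5599 -0.3025  0.042 ]] [ 0.5726 -0.2531  0.042 ]
yaw handle->lip -170.17087641814703 0.08063907094648416
bridge yaw [np.float64(99.085377401612), np.float64(99.1140376449306), np.float64(7.089218544003606), np.float64(8.243565900783805)]
```

Request:
servo_tool:
  deltas:
    - [[0.18,0.2,0,-0.03],[0.36,0.4,0,-0.06],[0.54,0.6,0,-0.09],[0.72,0.8,0,-0.119],[0.86,0.96,0,-0.119]]
  claw: 1

```text
time: 1.45
eef_pos: [0.3176, -0.5372, 0.2314]
tcp_rot: [0.458, 0.539, -0.458, 0.539]
contact_force: [-0.2, -0.4, 1.0]
opening: 0.999
```

Request:
servo_tool:
  deltas:
    - [[0.18,0.2,0,0],[0.36,0.4,0,0],[0.54,0.6,0,0],[0.72,0.8,0,0],[0.86,0.96,0,0]]

```text
time: 1.95
eef_pos: [0.4037, -0.4412, 0.2315]
tcp_rot: [0.458, 0.539, -0.458, 0.539]
contact_force: [-0.8, 0.2, 0.3]
opening: 0.997
```

Request:
servo_tool:
  deltas:
    - [[0.18,0.2,0,0],[0.36,0.4,0,0],[0.54,0.6,0,0],[0.72,0.8,0,0],[0.86,0.96,0,0]]

```text
time: 2.45
eef_pos: [0.4896, -0.3451, 0.2315]
tcp_rot: [0.458, 0.539, -0.458, 0.539]
contact_force: [-0.0, -0.4, 0.2]
opening: 1.001
```

Request:
servo_tool:
  deltas:
    - [[0.2,0.2,0,0],[0.4,0.4,0,0],[0.6,0.6,0,0],[0.74,0.8,0,0],[0.836,0.928,0,0]]

```text
time: 2.95
eef_pos: [0.5732, -0.2521, 0.2313]
tcp_rot: [0.458, 0.539, -0.458, 0.539]
contact_force: [-0.4, -0.4, -0.6]
opening: 1.003
```

Request:
servo_tool:
  deltas:
    - [[0,-0.01,-0.2,0],[0,-0.01,-0.4,0],[0,-0.01,-0.6,0],[0,-0.01,-0.8,0],[0,-0.01,-1.0,0]]

```text
time: 3.45
eef_pos: [0.5722, -0.2548, 0.1306]
tcp_rot: [0.458, 0.539, -0.458, 0.539]
contact_force: [0.4, -0.3, -0.4]
opening: 0.998
```

Request:
servo_tool:
  deltas:
    - [[0,0,-0.2,0],[0,0,-0.4,0],[0,0,-0.55,0],[0,0,-0.65,0],[0,0,-0.65,0]]

```text
time: 3.95
eef_pos: [0.5714, -0.2541, 0.0647]
tcp_rot: [0.458, 0.54, -0.458, 0.538]
contact_force: [-0.6, 0.5, -0.3]
opening: 0.998
```

Request:
servo_tool:
  deltas:
    - [[0,0,0,0],[0,0,0,0],[0,0,0,0],[0,0,0,0],[0,0,0,0]]
  claw: -1
  force: 60

```text
time: 4.45
eef_pos: [0.5727, -0.2547, 0.067]
tcp_rot: [0.458, 0.538, -0.458, 0.539]
contact_force: [-0.1, 0.8, 1.8]
opening: 0.249
```

Request:
servo_tool:
  deltas:
    - [[0,0,0,0],[0,0,0,0],[0,0,0,0],[0,0,0,0],[0,0,0,0]]

```text
time: 4.95
eef_pos: [0.5727, -0.2547, 0.067]
tcp_rot: [0.458, 0.538, -0.458, 0.539]
contact_force: [-1.4, 0.8, 5.2]
opening: 0.244
```

Request:
servo_tool:
  deltas:
    - [[0,0,0.1,0],[0,0,0.3,0],[0,0,0.55,0],[0,0,0.8,0],[0,0,1.0,0]]

```text
time: 5.45
eef_pos: [0.5719, -0.2544, 0.1669]
tcp_rot: [0.458, 0.539, -0.458, 0.538]
contact_force: [0.0, 0.3, -2.1]
opening: 0.253
```

Request:
servo_tool:
  deltas:
    - [[0,0.05,0.2,-0.03],[0,0.2,0.35,-0.06],[0,0.4,0.45,-0.1],[0,0.7,0.45,-0.133],[0,1.0,0.45,-0.133]]

```text
time: 5.95
eef_pos: [0.5717, -0.1538, 0.2109]
tcp_rot: [-0.512, -0.488, 0.512, -0.487]
contact_force: [0.9, -0.0, -1.3]
opening: 0.246
```

```bash
python3 - <<'E'
from h import *
snap("scene","s1.png",1.5)
s=get_state();print(s["eef_pos"],s["qpos"])
E
```

```text
[ 0.57129289 -0.14892267  0.21029187] [-0.42837848  0.12184876  1.80794731  0.00405028  1.21612045  1.18642128]
```

View pics/s1.png

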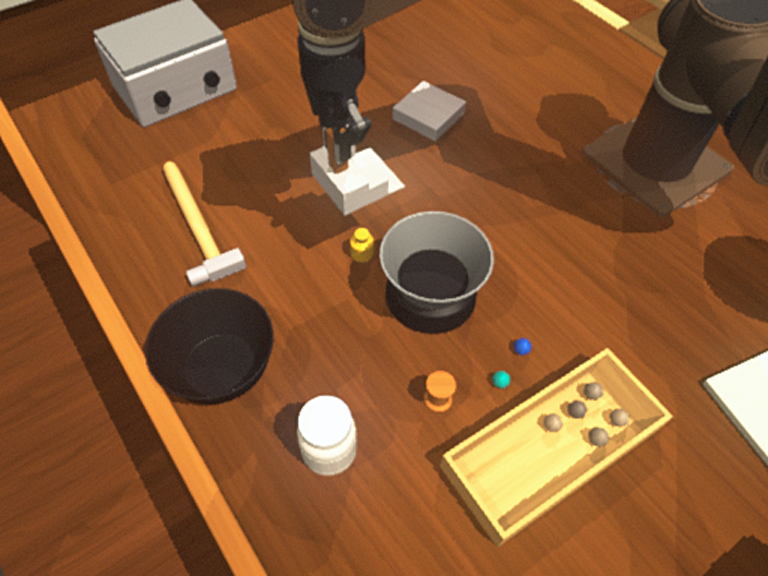

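The scoop is held level at (350,175), all five stones are in the tray, and the bystanders haven't moved. I'll go on to the tray.

Request:
servo_tool:
  deltas:
    - [[0.05,0.2,0,0],[0.1,0.4,0,0],[0.15,0.6,0,0],[0.2,0.8,0,0],[0.25,1.0,0,0]]

```text
time: 6.5
eef_pos: [0.5967, -0.0537, 0.2102]
tcp_rot: [-0.511, -0.489, 0.512, -0.487]
contact_force: [0.4, -0.0, -2.2]
opening: 0.248
```

Request:
servo_tool:
  deltas:
    - [[0.05,0.2,0,0],[0.1,0.4,0,0],[0.15,0.6,0,0],[0.2,0.8,0,0],[0.25,1.0,0,0]]

```text
time: 7.0
eef_pos: [0.6217, 0.0462, 0.2101]
tcp_rot: [-0.511, -0.489, 0.512, -0.487]
contact_force: [0.3, 0.3, -2.1]
opening: 0.252
```

Request:
servo_tool:
  deltas:
    - [[0,0.2,0,0],[0,0.4,0,0],[0,0.6,0,0],[0,0.8,0,0],[0,1.0,0,0]]

```text
time: 7.5
eef_pos: [0.6216, 0.146, 0.21]
tcp_rot: [-0.511, -0.489, 0.512, -0.488]
contact_force: [0.1, 0.5, -0.7]
opening: 0.25
```

Request:
servo_tool:
  deltas:
    - [[0,0.2,0,0],[0,0.4,0,0],[0,0.6,0,0],[0,0.8,0,0],[0,1.0,0,0]]

```text
time: 8.0
eef_pos: [0.6217, 0.246, 0.2101]
tcp_rot: [-0.511, -0.488, 0.512, -0.488]
contact_force: [0.5, -0.2, -2.5]
opening: 0.249
```

Request:
servo_tool:
  deltas:
    - [[0.01,0.1,0,0],[0.01,0.2,0,0],[0.01,0.27,-0.2,0],[0.01,0.27,-0.5,0],[0.01,0.27,-0.7,0]]

```text
time: 8.5
eef_pos: [0.6226, 0.2723, 0.1393]
tcp_rot: [-0.511, -0.488, 0.512, -0.488]
contact_force: [-0.4, 0.4, -2.0]
opening: 0.245
```

```bash
python3 - <<'E'
from h import *
from scipy.spatial.transform import Rotation as Ro
read_camera("top");snap("top","t2.png",5,(105,135,205,250))
s=get_state();print(s["eef_pos"],Ro.from_quat(s["tcp_rot"]).as_matrix()[:,2])
E
```

```text
[0.620701   0.27148815 0.13651365] [-0.04735443 -0.99887377  0.00295963]
```

View pics/t2.png

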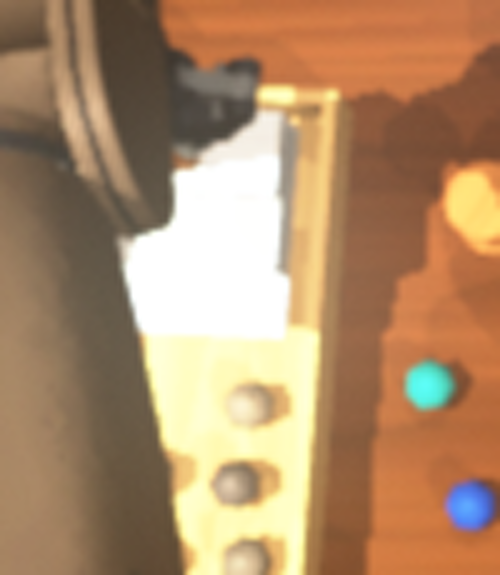

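```bash
python3 - <<'E'
from h import *
A=lambda x,y,z:ray("top",((x+.5)/5-.5+105,(y+.5)/5-.5+135),z)
m=np.array([.5279,.2779,0]);a=np.radians(-2.55);e=np.array([np.cos(a),np.sin(a)])
def T(p):q=p-m;return (q[0]*e[0]+q[1]*e[1]).round(4),(-q[0]*e[1]+q[1]*e[0]).round(4)
print("lipR",T(A(288,337,.071)),"lipL",T(A(145,332,.071)),"bridge front R",T(A(281,195,.1115)),"TCP",T(np.array([.6207,.2715,0])))
E
```

```text
lipR (np.float64(0.0126), np.float64(-0.05)) lipL (np.float64(0.0123), np.float64(0.0184)) bridge front R (np.float64(0.0734), np.float64(-0.0509)) TCP (np.float64(0.093), np.float64(-0.0023))
```

Request:
servo_tool:
  deltas:
    - [[0,0.035,-0.1,0],[0,0.035,-0.2,0],[0,0.035,-0.3,0],[0,0.035,-0.4,0],[0,0.035,-0.4,0]]

```text
time: 9.1
eef_pos: [0.6221, 0.2756, 0.099]
tcp_rot: [-0.51, -0.489, 0.513, -0.487]
contact_force: [0.3, -0.2, -1.8]
opening: 0.251
```

Request:
servo_tool:
  deltas:
    - [[0,0,-0.05,0],[0,0,-0.1,0],[0,0,-0.15,0],[0,0,-0.18,0],[0,0,-0.18,0]]

```text
time: 9.6
eef_pos: [0.6229, 0.2758, 0.0826]
tcp_rot: [-0.511, -0.488, 0.512, -0.488]
contact_force: [0.4, -0.2, -2.0]
opening: 0.25
```

Request:
servo_tool:
  deltas:
    - [[0,0,-0.02,0],[0,0,-0.04,0],[0,0,-0.05,0],[0,0,-0.06,0],[0,0,-0.06,0]]

```text
time: 10.1
eef_pos: [0.6232, 0.276, 0.0772]
tcp_rot: [-0.512, -0.488, 0.512, -0.488]
contact_force: [-0.4, 0.2, -1.9]
opening: 0.25
```

Request:
servo_tool:
  deltas:
    - [[0,0,-0.01,0],[0,0,-0.02,0],[0,0,-0.025,0],[0,0,-0.025,0],[0,0,-0.025,0]]

```text
time: 10.6
eef_pos: [0.6234, 0.2761, 0.0751]
tcp_rot: [0.512, 0.488, -0.512, 0.488]
contact_force: [-0.4, 0.7, 0.2]
opening: 0.253
```

Request:
servo_tool:
  deltas:
    - [[-0.15,0.007,-0.007,0],[-0.3,0.013,-0.007,0],[-0.45,0.02,-0.007,0],[-0.6,0.027,-0.007,0],[-0.75,0.033,-0.007,0]]

```text
time: 11.1
eef_pos: [0.549, 0.2794, 0.0752]
tcp_rot: [0.513, 0.488, -0.511, 0.489]
contact_force: [1.3, 0.8, 0.4]
opening: 0.25
```

Request:
servo_tool:
  deltas:
    - [[-0.12,0.005,0,0],[-0.24,0.011,0,0],[-0.34,0.015,0,0],[-0.42,0.019,0,0],[-0.46,0.02,0,0]]

```text
time: 11.6
eef_pos: [0.5028, 0.2816, 0.0751]
tcp_rot: [0.512, 0.488, -0.511, 0.489]
contact_force: [3.1, 0.1, 3.7]
opening: 0.248
```

```bash
python3 - <<'E'
from h import *
im=snap("scene","s3.png",5,(270,200,430,315))
s=get_state();print(s["eef_pos"],s["contact_force"],s["time"])
print(proj("scene",s["eef_pos"]))
E
```

```text
[0.50244703 0.28164869 0.07507399] [2.33543569 0.76484935 4.93858524] 11.65
[388.15908335 278.02218695]
```

View pics/s3.png

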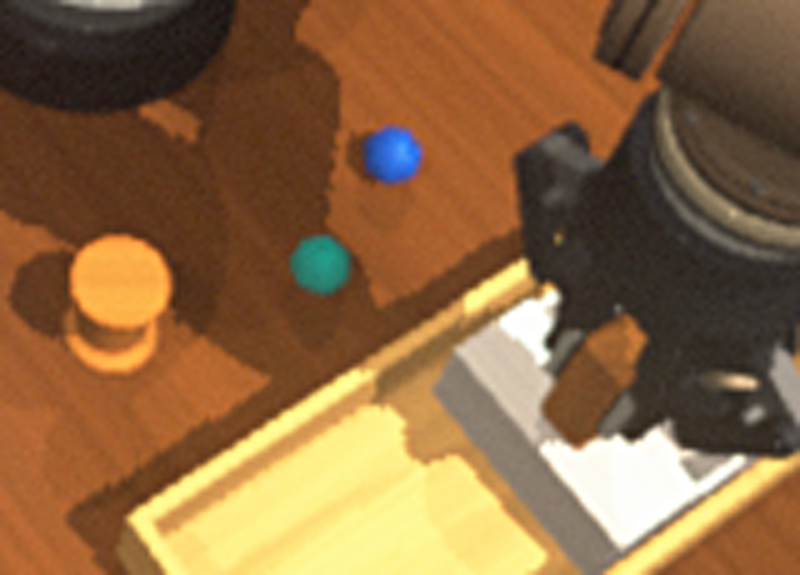

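Request:
servo_tool:
  deltas:
    - [[-0.04,0.002,0,0],[-0.05,0.002,0,0],[-0.05,0.002,0,0],[0.05,-0.002,0,0],[0.15,-0.007,0,0]]

```text
time: 12.15
eef_pos: [0.5152, 0.2813, 0.0752]
tcp_rot: [-0.51, -0.49, 0.514, -0.486]
contact_force: [-2.1, 0.8, 9.9]
opening: 0.247
```

Request:
servo_tool:
  deltas:
    - [[0.11,-0.005,0,0],[0.22,-0.01,0,0],[0.33,-0.015,0,0],[0.42,-0.019,0,0],[0.48,-0.021,0,0]]

```text
time: 12.65
eef_pos: [0.5634, 0.2791, 0.0755]
tcp_rot: [-0.51, -0.49, 0.514, -0.486]
contact_force: [-7.6, -0.7, 15.5]
opening: 0.251
```

```bash
python3 - <<'E'
from h import *
im=read_camera("top")
a=cv2.resize(im[180:280,105:185],None,fx=5,fy=5,interpolation=cv2.INTER_CUBIC)
im=read_camera("scene")
b=cv2.resize(im[225:325,370:450],None,fx=5,fy=5,interpolation=cv2.INTER_CUBIC)
cv2.imwrite("pics/c4.png",np.hstack([a,b]))
s=get_state();print(s["eef_pos"],s["contact_force"],s["time"])
E
```

```text
[0.56453072 0.27896375 0.07540058] [-2.90059488  0.09419325 11.46899537] 12.75
```

View pics/c4.png

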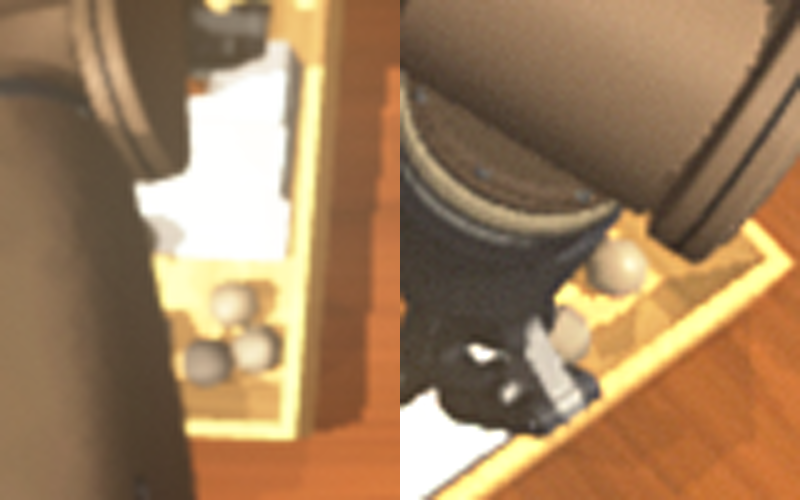

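```bash
python3 - <<'E'
from h import *
A=lambda x,y,z:ray("top",((x+.5)/5-.5+105,(y+.5)/5-.5+180),z)
S=lambda x,y,z:ray("scene",((x-400+.5)/5-.5+370,(y+.5)/5-.5+225),z)
m=np.array([.5279,.2779,0]);a=np.radians(-2.55);e=np.array([np.cos(a),np.sin(a)])
def T(p):q=p-m;return (q[0]*e[0]+q[1]*e[1]).round(4),(-q[0]*e[1]+q[1]*e[0]).round(4)
for p in[(235,302),(208,362),(255,350)]:print("top",T(A(*p,.022)))
print("lip",T(A(286,258,.01)),"x slopetop",T(A(250,430,.044)))
for p in[(615,265),(570,335)]:print("scene",T(S(*p,.022)))
print("slope foot",T(A(250,390,.008)))
s=get_state();print("tcp",T(np.array(s["eef_pos"])))
E
```

```text
top (np.float64(-0.0762), np.float64(-0.02))
top (np.float64(-0.1057), np.float64(-0.0092))
top (np.float64(-0.099), np.float64(-0.0317))
lip (np.float64(-0.053), np.float64(-0.0408)) x slopetop (np.float64(-0.1371), np.float64(-0.0375))
scene (np.float64(-0.0953), np.float64(0.0197))
scene (np.float64(-0.0595), np.float64(0.0313))
slope foot (np.float64(-0.1184), np.float64(-0.0275))
tcp (np.float64(0.0365), np.float64(0.0027))
```

Request:
servo_tool:
  deltas:
    - [[0,0,0.01,0],[0,0,0.012,0],[0,0,0.012,0],[0,0,0.012,0],[0,0,0.012,0]]
  force: 120

```text
time: 13.25
eef_pos: [0.5645, 0.279, 0.0755]
tcp_rot: [-0.511, -0.489, 0.512, -0.487]
contact_force: [-1.3, 1.1, 6.2]
opening: 0.243
```

Request:
servo_tool:
  deltas:
    - [[-0.15,0.007,0,0],[-0.32,0.014,0,0],[-0.48,0.021,0,0],[-0.59,0.026,0,0],[-0.63,0.028,0,0]]

```text
time: 13.75
eef_pos: [0.5016, 0.2813, 0.0751]
tcp_rot: [-0.512, -0.488, 0.512, -0.488]
contact_force: [2.9, -0.8, 2.0]
opening: 0.242
```

```bash
python3 - <<'E'
from h import *
a=read_camera("top")[200:290,105:185]
b=read_camera("scene")[220:310,370:450]
f=lambda i:cv2.resize(i,None,fx=5,fy=5,interpolation=cv2.INTER_CUBIC)
cv2.imwrite("pics/c5.png",np.hstack([f(a),f(b)]))
s=get_state();print(s["eef_pos"],s["contact_force"],s["time"],s["qpos"])
E
```

```text
[0.50146526 0.28129027 0.07515927] [0.49172298 0.74791149 2.75685772] 13.85 [3.34556186e-01 2.49228311e-01 1.93222941e+00 6.76385358e-04
 9.61996982e-01 1.95215179e+00]
```

View pics/c5.png

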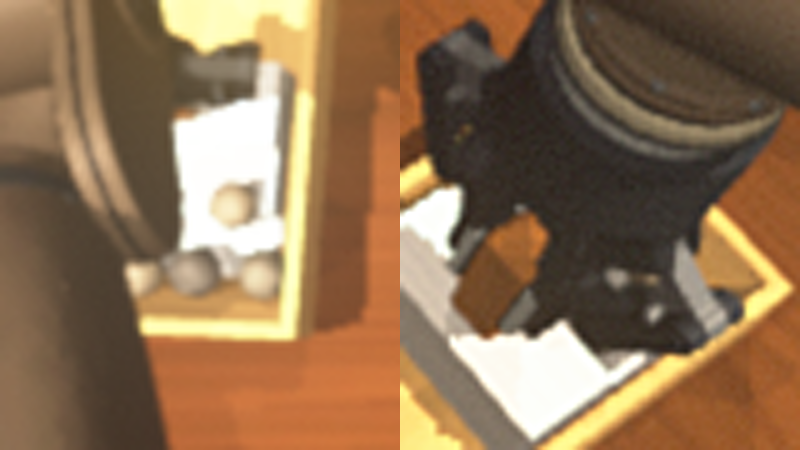

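```bash
cat >> h.py <<'E'
m=np.array([.5279,.2779,0]);_a=np.radians(-2.55);e=np.array([np.cos(_a),np.sin(_a)])
def T(p):q=np.array(p)-m;return (q[0]*e[0]+q[1]*e[1]).round(4),(-q[0]*e[1]+q[1]*e[0]).round(4)
E
python3 - <<'E'
from h import *
A=lambda x,y,z:ray("top",((x+.5)/5-.5+105,(y+.5)/5-.5+200),z)
for p in[(232,203),(140,275),(195,270),(258,275)]:print(T(A(*p,.025)))
print("inner right wall corner front (x=22)",T(A(282,245,.035)),"bridge front z.05",T(A(270,98,.05)),"slope foot?",T(A(200,295,.008)),"walltop in",T(A(250,325,.044)),"out",T(A(250,340,.044)))
print("tcp",T(get_state()["eef_pos"]))
E
```

```text
(np.float64(-0.0768), np.float64(-0.0193))
(np.float64(-0.1133), np.float64(0.0227))
(np.float64(-0.1099), np.float64(-0.0039))
(np.float64(-0.111), np.float64(-0.0349))
inner right wall corner front (x=22) (np.float64(-0.0963), np.float64(-0.0477)) bridge front z.05 (np.float64(-0.0269), np.float64(-0.0398)) slope foot? (np.float64(-0.1218), np.float64(-0.003)) walltop in (np.float64(-0.1348), np.float64(-0.0373)) out (np.float64(-0.1418), np.float64(-0.0379))
tcp (np.float64(-0.0266), np.float64(0.0022))
```

Request:
servo_tool:
  deltas:
    - [[-0.02,0.001,0,0],[-0.04,0.002,0,0],[-0.05,0.002,0,0],[-0.06,0.003,0,0],[-0.06,0.003,0,0]]

```text
time: 14.35
eef_pos: [0.4966, 0.2815, 0.0751]
tcp_rot: [0.512, 0.488, -0.511, 0.488]
contact_force: [3.8, -0.1, 0.4]
opening: 0.247
```

```bash
python3 - <<'E'
from h import *
a=read_camera("top")[220:280,110:180]
cv2.imwrite("pics/c6.png",cv2.resize(a,None,fx=8,fy=8,interpolation=cv2.INTER_CUBIC))
s=get_state();print(s["eef_pos"],s["contact_force"],s["time"],T(s["eef_pos"]))
E
```

```text
[0.49658669 0.28149833 0.07517337] [4.62464354 0.03150578 0.29778489] 14.4 (np.float64(-0.0314), np.float64(0.0022))
```

View pics/c6.png

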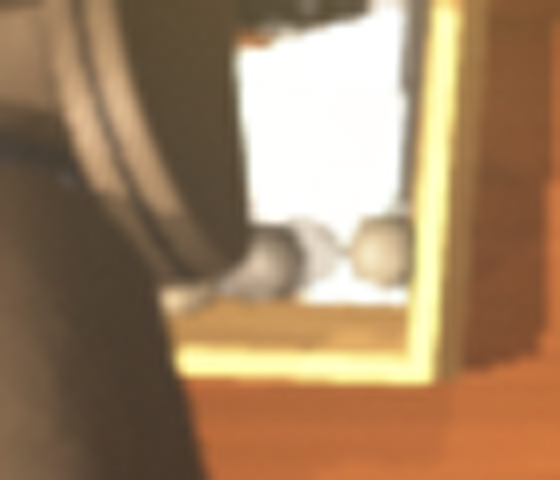

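Request:
servo_tool:
  deltas:
    - [[-0.01,0,0.02,0],[-0.03,0.001,0.05,0],[-0.05,0.002,0.09,0],[-0.07,0.003,0.13,0],[-0.09,0.004,0.17,0]]

```text
time: 14.9
eef_pos: [0.4868, 0.2817, 0.092]
tcp_rot: [-0.511, -0.488, 0.512, -0.488]
contact_force: [3.1, -0.4, -2.8]
opening: 0.244
```

Request:
servo_tool:
  deltas:
    - [[-0.02,0.001,0.04,0],[-0.04,0.002,0.08,0],[-0.06,0.003,0.12,0],[-0.08,0.004,0.16,0],[-0.1,0.005,0.2,0]]

```text
time: 15.4
eef_pos: [0.4756, 0.2823, 0.1118]
tcp_rot: [-0.511, -0.489, 0.513, -0.487]
contact_force: [-0.1, -0.5, -2.6]
opening: 0.241
```

Request:
servo_tool:
  deltas:
    - [[-0.01,0.001,0.04,0],[-0.02,0.001,0.07,0],[-0.02,0.001,0.09,0],[-0.02,0.001,0.1,0],[-0.02,0.001,0.1,0]]

```text
time: 15.9
eef_pos: [0.4754, 0.2826, 0.1225]
tcp_rot: [0.512, 0.488, -0.512, 0.488]
contact_force: [-0.4, 0.3, -3.5]
opening: 0.243
```

```bash
python3 - <<'E'
from h import *
a=read_camera("top")[190:280,100:180]
b=read_camera("scene")[215:305,370:450]
f=lambda i:cv2.resize(i,None,fx=5,fy=5,interpolation=cv2.INTER_CUBIC)
cv2.imwrite("pics/c7.png",np.hstack([f(a),f(b)]))
s=get_state();print(s["eef_pos"],s["contact_force"],s["time"],T(s["eef_pos"]))
for c in("top","scene"):print([(np.round(r["at"],3).tolist(),round(r["p"],2),T(r["at"])) for r in recognise(c,"stone1")])
E
```

```text
[0.47527059 0.28251841 0.12218724] [ 0.01352217 -0.0397667  -3.33666131] 16.0 (np.float64(-0.0528), np.float64(0.0023))
[([0.399, 0.242, 0.085], 0.67, (np.float64(-0.1273), np.float64(-0.0412))), ([0.522, 0.166, 0.016], 0.53, (np.float64(-0.0012), np.float64(-0.1118))), ([0.461, 0.147, 0.017], 0.51, (np.float64(-0.0611), np.float64(-0.134))), ([0.399, 0.269, 0.083], 0.48, (np.float64(-0.1281), np.float64(-0.0144)))]
[([0.44, 0.313, 0.08], 0.59, (np.float64(-0.0893), np.float64(0.0309))), ([0.467, 0.146, 0.018], 0.58, (np.float64(-0.0551), np.float64(-0.135))), ([0.526, 0.168, 0.019], 0.51, (np.float64(0.0028), np.float64(-0.1099)))]
```

View pics/c7.png

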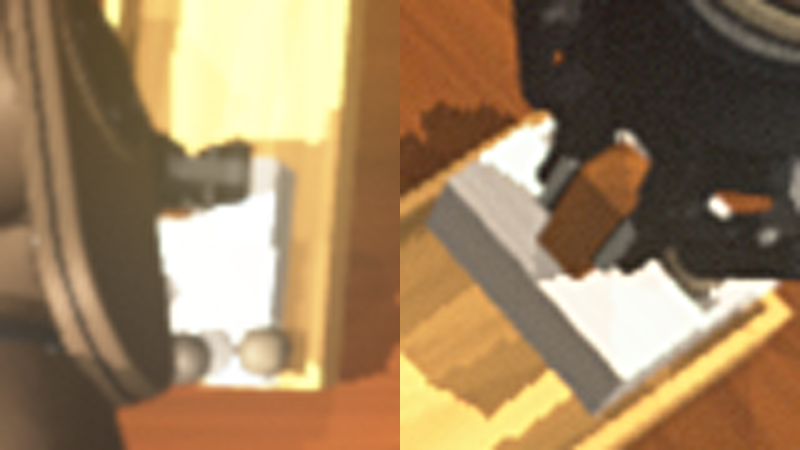

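Request:
servo_tool:
  deltas:
    - [[-0.005,0,-0.02,0],[-0.015,0,-0.05,0],[-0.025,0.001,-0.08,0],[-0.035,0.001,-0.1,0],[-0.04,0.001,-0.11,0]]
  force: 70

```text
time: 16.6
eef_pos: [0.4709, 0.2826, 0.1108]
tcp_rot: [-0.511, -0.488, 0.512, -0.488]
contact_force: [0.1, 0.1, -3.1]
opening: 0.241
```

Request:
servo_tool:
  deltas:
    - [[0,0,-0.01,0],[0,0,-0.03,0],[0,0,-0.05,0],[0,0,-0.06,0],[0,0,-0.07,0]]

```text
time: 17.1
eef_pos: [0.4714, 0.2826, 0.1044]
tcp_rot: [0.512, 0.488, -0.512, 0.488]
contact_force: [-0.2, -0.8, -0.1]
opening: 0.244
```

Request:
servo_tool:
  deltas:
    - [[0,0,-0.02,0],[0,0,-0.04,0],[0,0,-0.06,0],[0,0,-0.08,0],[0,0,-0.1,0]]

```text
time: 17.6
eef_pos: [0.476, 0.2833, 0.0995]
tcp_rot: [0.514, 0.486, -0.508, 0.49]
contact_force: [5.0, -2.0, 11.7]
opening: 0.24
```

```bash
python3 - <<'E'
from h import *
a=read_camera("top")[190:280,100:180]
b=read_camera("scene")[215:305,370:450]
f=lambda i:cv2.resize(i,None,fx=5,fy=5,interpolation=cv2.INTER_CUBIC)
cv2.imwrite("pics/c8.png",np.hstack([f(a),f(b)]))
s=get_state();print(s["eef_pos"],s["contact_force"],s["time"],T(s["eef_pos"]))
for c in("top","scene"):print([(np.round(r["at"],3).tolist(),round(r["p"],2),T(r["at"])) for r in recognise(c,"stone1")])
E
```

```text
[0.47610669 0.28329551 0.09943736] [ 3.4160643  -2.20368421 11.16642707] 17.7 (np.float64(-0.052), np.float64(0.0031))
[([0.459, 0.146, 0.02], 0.63, (np.float64(-0.0633), np.float64(-0.1344))), ([0.395, 0.244, 0.071], 0.59, (np.float64(-0.1313), np.float64(-0.04))), ([0.521, 0.166, 0.019], 0.58, (np.float64(-0.0017), np.float64(-0.1117))), ([0.397, 0.272, 0.065], 0.42, (np.float64(-0.1303), np.float64(-0.0117)))]
[([0.324, 0.309, 0.024], 0.51, (np.float64(-0.2053), np.float64(0.0223))), ([0.558, -0.126, 0.034], 0.29, (np.float64(0.0479), np.float64(-0.4019)))]
```

View pics/c8.png

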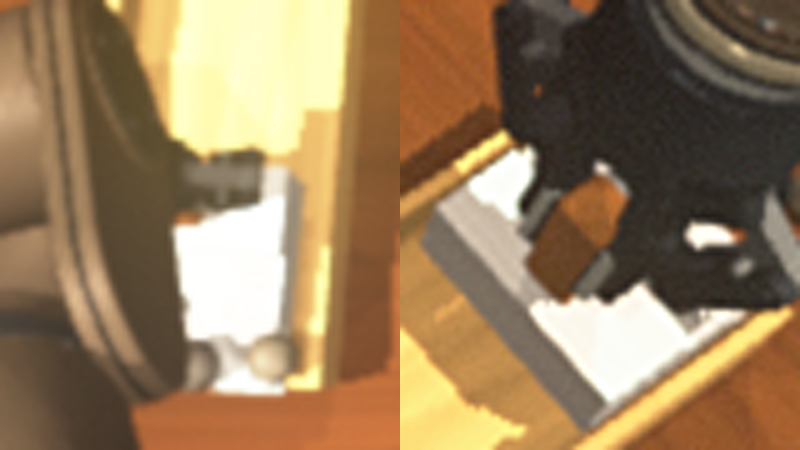

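```bash
python3 - <<'E'
from h import *
uv=proj("scene",[.324,.309,.024]);print(uv)
for z in(.012,.04,.06,.07,.08):print(z,ray("scene",uv,z).round(3),T(ray("scene",uv,z)))
A=lambda x,y,z:ray("top",((x+.5)/5-.5+100,(y+.5)/5-.5+190),z)
for z in(.05,.06,.07):print("lip",z,T(A(250,392,z)),"bridge rear corner",T(A(297,178,z+.03)))
im=read_camera("scene")[235:280,420:480]
cv2.imwrite("pics/c9.png",cv2.resize(im,None,fx=10,fy=10,interpolation=cv2.INTER_CUBIC))
E
```

```text
[452.18102368 251.19066161]
0.012 [0.315 0.308 0.012] (np.float64(-0.2138), np.float64(0.0205))
0.04 [0.336 0.31  0.04 ] (np.float64(-0.1935), np.float64(0.0239))
0.06 [0.35  0.312 0.06 ] (np.float64(-0.179), np.float64(0.0264))
0.07 [0.358 0.313 0.07 ] (np.float64(-0.1718), np.float64(0.0276))
0.08 [0.365 0.314 0.08 ] (np.float64(-0.1646), np.float64(0.0288))
lip 0.05 (np.float64(-0.143), np.float64(-0.0275)) bridge rear corner (np.float64(-0.0434), np.float64(-0.0488))
lip 0.06 (np.float64(-0.1428), np.float64(-0.03)) bridge rear corner (np.float64(-0.0441), np.float64(-0.0511))
lip 0.07 (np.float64(-0.1425), np.float64(-0.0324)) bridge rear corner (np.float64(-0.0449), np.float64(-0.0534))
```

Request:
servo_tool:
  deltas:
    - [[0,0,0.02,0],[0,0,0.05,0],[0,0,0.08,0],[0,0,0.12,0],[0,0,0.17,0]]
  force: 100

```text
time: 18.35
eef_pos: [0.4703, 0.2825, 0.1105]
tcp_rot: [-0.511, -0.489, 0.512, -0.488]
contact_force: [-0.0, -0.0, -3.1]
opening: 0.243
```

Request:
servo_tool:
  deltas:
    - [[0.01,0,0.07,0],[0.03,0,0.15,0],[0.06,0,0.24,0],[0.09,0,0.33,0],[0.12,0,0.42,0]]

```text
time: 18.85
eef_pos: [0.4839, 0.2827, 0.1545]
tcp_rot: [0.512, 0.488, -0.511, 0.488]
contact_force: [-0.4, -0.9, -3.2]
opening: 0.243
```

Request:
servo_tool:
  deltas:
    - [[0.03,0,0.09,0],[0.06,0,0.18,0],[0.09,0,0.27,0],[0.11,-0.02,0.34,0],[0.12,-0.06,0.4,0]]

```text
time: 19.35
eef_pos: [0.4956, 0.2766, 0.1941]
tcp_rot: [0.512, 0.488, -0.511, 0.488]
contact_force: [0.3, 0.5, -3.5]
opening: 0.241
```

```bash
python3 - <<'E'
from h import *
s=get_state();print(s["eef_pos"],s["contact_force"],s["time"],T(s["eef_pos"]))
t=read_camera("top");b=read_camera("scene")
cv2.imwrite("pics/t10.png",t);cv2.imwrite("pics/s10.png",b)
for c in("top","scene"):print([(np.round(r["at"],3).tolist(),round(r["p"],2),proj(c,r["at"]).round()) for r in recognise(c,"stone1")])
a=t[190:290,80:180];b=b[200:300,380:480]
f=lambda i:cv2.resize(i,None,fx=4,fy=4,interpolation=cv2.INTER_CUBIC)
cv2.imwrite("pics/c10.png",np.hstack([f(a),f(b)]))
print(proj("scene",[.315,.308,.012]))
E
```

```text
[0.49559646 0.27662273 0.19405275] [ 0.34114338  0.48114448 -3.51112271] 19.35 (np.float64(-0.0322), np.float64(-0.0027))
[([0.545, -0.131, 0.036], 0.72, array([311., 201.])), ([0.522, 0.168, 0.021], 0.58, array([190., 211.])), ([0.46, 0.149, 0.016], 0.56, array([198., 236.])), ([0.414, 0.267, 0.159], 0.54, array([133., 254.])), ([0.422, 0.239, 0.161], 0.52, array([146., 251.]))]
[([0.525, 0.168, 0.02], 0.59, array([333., 252.])), ([0.456, 0.308, 0.155], 0.54, array([432., 257.])), ([0.464, 0.146, 0.018], 0.53, array([347., 230.]))]
[452.28963659 251.15112393]
```

Request:
servo_tool:
  deltas:
    - [[0.005,-0.02,0.01,0],[0.015,-0.06,0.02,0],[0.03,-0.12,0.04,0],[0.045,-0.2,0.06,0],[0.065,-0.3,0.08,0]]

```text
time: 20.05
eef_pos: [0.5019, 0.246, 0.2015]
tcp_rot: [-0.512, -0.488, 0.512, -0.488]
contact_force: [-0.1, -0.4, -3.0]
opening: 0.243
```

Request:
servo_tool:
  deltas:
    - [[0.03,-0.12,0.02,0],[0.06,-0.24,0.03,0],[0.09,-0.36,0.03,0],[0.12,-0.48,0.03,0],[0.15,-0.6,0.03,0]]

```text
time: 20.55
eef_pos: [0.517, 0.1855, 0.2042]
tcp_rot: [-0.512, -0.488, 0.512, -0.488]
contact_force: [-0.5, -0.6, -3.2]
opening: 0.241
```

Request:
servo_tool:
  deltas:
    - [[0.03,-0.13,0,0],[0.06,-0.27,0,0],[0.09,-0.41,0,0],[0.12,-0.55,0,0],[0.15,-0.7,0,0]]

```text
time: 21.05
eef_pos: [0.532, 0.1155, 0.2043]
tcp_rot: [0.512, 0.488, -0.512, 0.488]
contact_force: [-0.0, 0.8, -3.3]
opening: 0.243
```

Request:
servo_tool:
  deltas:
    - [[0.03,-0.14,0,0],[0.06,-0.28,0,0],[0.09,-0.42,0,0],[0.12,-0.56,0,0],[0.15,-0.7,0,0]]

```text
time: 21.55
eef_pos: [0.5471, 0.0455, 0.2043]
tcp_rot: [0.512, 0.488, -0.512, 0.488]
contact_force: [-0.1, 0.8, -3.5]
opening: 0.243
```

Request:
servo_tool:
  deltas:
    - [[0.03,-0.12,0,0],[0.06,-0.23,0,0],[0.08,-0.33,0,0],[0.1,-0.41,0,0],[0.11,-0.47,0,0]]

```text
time: 22.05
eef_pos: [0.558, -0.001, 0.2043]
tcp_rot: [0.512, 0.488, -0.512, 0.488]
contact_force: [0.5, -0.4, -3.0]
opening: 0.245
```

Request:
servo_tool:
  deltas:
    - [[0.005,-0.04,0,0],[0.01,-0.07,0,0],[0.01,-0.08,0,0],[0.01,-0.08,0,0],[0.01,-0.08,0,0]]

```text
time: 22.55
eef_pos: [0.5587, -0.0081, 0.2043]
tcp_rot: [0.512, 0.488, -0.512, 0.488]
contact_force: [1.2, -0.4, -3.5]
opening: 0.243
```

```bash
python3 - <<'E'
from h import *
s=get_state();print(s["eef_pos"],s["contact_force"],s["time"])
t=read_camera("top");b=read_camera("scene")
cv2.imwrite("pics/t11.png",t);cv2.imwrite("pics/s11.png",b)
for c in("top","scene"):
  for q in("stone1","tumbler","scoop","scoop_handle"):print(c,q,[(np.round(r["at"],3).tolist(),round(r["p"],2)) for r in recognise(c,q)])
f=lambda i:cv2.resize(i,None,fx=4,fy=4,interpolation=cv2.INTER_CUBIC)
cv2.imwrite("pics/c11.png",np.vstack([np.hstack([f(t[175:250,210:310]),f(b[120:195,230:330])]),np.hstack([f(t[200:275,105:205]),f(b[225:300,350:450])])]))
E
```

```text
[ 0.5587423  -0.00806756  0.20431284] [ 1.15203916 -0.3815991  -3.53748857] 22.55
top stone1 [([0.317, 0.309, 0.017], 0.61), ([0.52, 0.164, 0.02], 0.5), ([0.459, 0.147, 0.018], 0.39)]
top tumbler []
top scoop [([0.548, -0.048, 0.177], 0.62)]
top scoop_handle []
scene stone1 [([0.525, 0.167, 0.017], 0.66), ([0.534, 0.02, 0.048], 0.65), ([0.495, 0.004, 0.169], 0.64), ([0.325, 0.312, 0.024], 0.54)]
scene tumbler [([0.531, 0.022, 0.045], 0.89)]
scene scoop [([0.554, 0.011, 0.174], 0.59)]
scene scoop_handle [([0.552, 0.01, 0.177], 0.76), ([0.494, 0.004, 0.17], 0.49)]
```

View pics/c11.png

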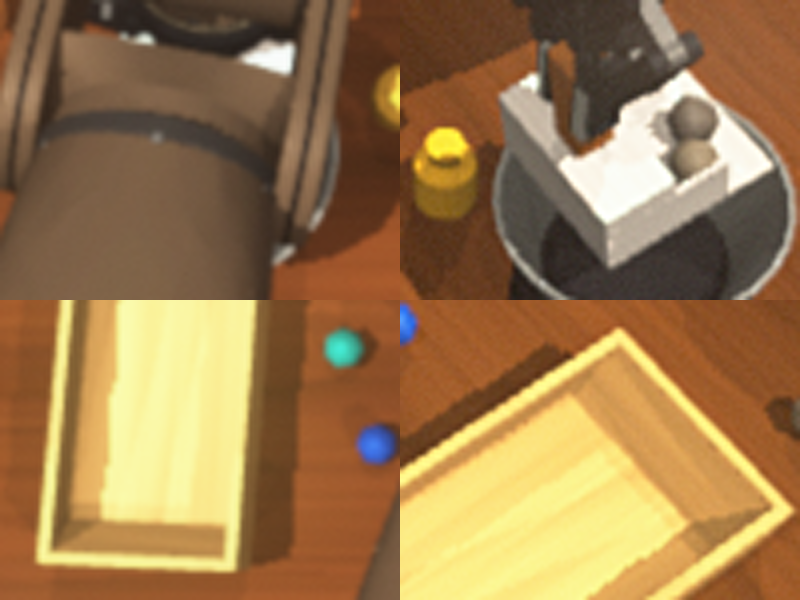

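The crop shows two stones on the pan near the lip, above the bowl, and an empty tray. One stone lies on the bench at about (0.318, 0.308), past the tray's near end. It must have come off the lip while I was tilting on the end wall. I'll tip this load into the bowl first, then scoop the stray up.

```bash
python3 - <<'E'
from h import *
im=cv2.imread("pics/top0.png")
f=lambda x,y,z:ray("top",((x+.5)/1.5-.5,(y+.5)/1.5-.5),z).round(3)
print("bowl",f(390,318,.105),"L",f(338,318,.105),"R",f(442,318,.105),"T",f(390,267,.105),"B",f(390,369,.105))
for z in(0,.03):print("pad",z,[f(*p,z) for p in((92,444),(182,460),(160,557),(68,538))])
E
```

```text
bowl [ 0.51  -0.005  0.105] L [0.51  0.075 0.105] R [ 0.509 -0.084  0.105] T [ 0.589 -0.005  0.105] B [ 0.433 -0.004  0.105]
pad 0 [array([0.317, 0.484, 0.   ]), array([0.291, 0.335, 0.   ]), array([0.142, 0.363, 0.   ]), array([0.171, 0.512, 0.   ])]
pad 0.03 [array([0.319, 0.471, 0.03 ]), array([0.294, 0.326, 0.03 ]), array([0.149, 0.353, 0.03 ]), array([0.177, 0.498, 0.03 ])]
```

Request:
servo_tool:
  deltas:
    - [[0,0,-0.06,0],[0,0,-0.14,0],[0,0,-0.24,0],[0,0,-0.34,0],[0,0,-0.4,0]]
  force: 50

```text
time: 23.55
eef_pos: [0.5578, -0.008, 0.1623]
tcp_rot: [-0.511, -0.489, 0.512, -0.487]
contact_force: [-2.1, 1.3, -0.8]
opening: 0.239
```

Request:
servo_tool:
  deltas:
    - [[-0.06,0,0,0],[-0.1,0,-0.05,0],[-0.12,0,-0.11,0],[-0.13,0,-0.17,0],[-0.13,0,-0.2,0]]
  force: 40

```text
time: 24.05
eef_pos: [0.5479, -0.0074, 0.1465]
tcp_rot: [0.514, 0.487, -0.51, 0.489]
contact_force: [2.5, 6.0, 7.4]
opening: 0.243
```

Request:
servo_tool:
  deltas:
    - [[-0.07,0,0.05,0],[-0.14,0,0.14,0],[-0.25,0,0.22,0],[-0.36,0,0.29,0],[-0.46,0,0.34,0]]
  force: 25

```text
time: 24.55
eef_pos: [0.4992, -0.0084, 0.1785]
tcp_rot: [-0.511, -0.488, 0.512, -0.488]
contact_force: [-1.0, -0.4, -3.5]
opening: 0.24
```

Request:
servo_tool:
  deltas:
    - [[-0.1,0,0.03,0],[-0.2,0,0.06,0],[-0.3,0,0.08,0],[-0.38,0,0.1,0],[-0.38,0,0.1,0]]

```text
time: 25.05
eef_pos: [0.4609, -0.0083, 0.1884]
tcp_rot: [-0.512, -0.488, 0.512, -0.488]
contact_force: [0.5, 0.1, -2.9]
opening: 0.242
```

```bash
python3 - <<'E'
from h import *
s=get_state();print(s["eef_pos"],s["contact_force"],s["time"])
b=read_camera("scene");cv2.imwrite("pics/s12.png",b)
for q in("stone1","scoop"):print(q,[(np.round(r["at"],3).tolist(),round(r["p"],2),proj("scene",r["at"]).round()) for r in recognise("scene",q)])
f=lambda i:cv2.resize(i,None,fx=5,fy=5,interpolation=cv2.INTER_CUBIC)
cv2.imwrite("pics/c12.png",f(b[100:220,230:350]))
E
```

```text
[ 0.46091412 -0.00826925  0.18837754] [ 0.48744595  0.07697536 -2.86280669] 25.05
stone1 [([0.328, 0.31, 0.022], 0.69, array([451., 253.])), ([0.421, 0.023, 0.153], 0.61, array([335., 144.])), ([0.465, 0.147, 0.019], 0.45, array([347., 230.]))]
scoop [([0.464, 0.004, 0.156], 0.91, array([313., 146.]))]
```

```bash
cat >> h.py <<'E'
from scipy.spatial.transform import Rotation as Ro
def tilt(im,cam,dbg=False):
    """lip-down tilt (deg) about the grip point, by white silhouette fit"""
    s=get_state();M=Ro.from_quat(s["tcp_rot"]).as_matrix();P=np.array(s["eef_pos"])+[0,0,.017]
    y=M[:,2];y=y if np.dot(y,tilt.y)>0 else -y;z=np.array([0,0,1.]);x=np.cross(y,z)
    hsv=cv2.cvtColor(im,cv2.COLOR_BGR2HSV);w=((hsv[...,1]<45)&(hsv[...,2]>150))
    roi=np.zeros(w.shape,np.uint8);u,v=proj(cam,P).astype(int);cv2.circle(roi,(int(u),int(v)),75,1,-1)
    pts=[(-20,-46,-84),(-20,46,-84),(80,-46,-82),(80,46,-82),(-20,-46,-42),(-20,46,-42),(20,-46,-42),(20,46,-42),(52,-46,-54),(52,46,-54)]
    out=[]
    for th in range(-24,50,2):
        c,n=np.cos(np.radians(th)),np.sin(np.radians(th))
        X=[P+(a*c+b*n)*x/1e3+k*y/1e3+(b*c-a*n)*z/1e3 for a,k,b in pts]
        h=cv2.convexHull(np.array([proj(cam,q) for q in X],np.float32)).astype(np.int32)
        mk=np.zeros(w.shape,np.uint8);cv2.fillConvexPoly(mk,h,1)
        i=(w&(mk>0)).sum();o=(w&(mk==0)&(roi>0)).sum();out.append((round(float((i-1.0*o-0.5*((mk>0)&~w).sum())),1),th))
    return sorted(out)[::-1][:5]
tilt.y=np.array([0,-1.,0])   # scoop +y for lip towards -x
E
python3 - <<'E'
from h import *
im=cv2.imread("pics/s12.png");print(tilt(im,"scene"))
hsv=cv2.cvtColor(im,cv2.COLOR_BGR2HSV);w=(hsv[...,1]<45)&(hsv[...,2]>150)
# coarse ascii of region, white=#
for v in range(110,190,3):print(v,"".join("#" if w[v,u] else ("k" if hsv[v,u,2]<60 else ("o" if hsv[v,u,1]>130 else ".")) for u in range(270,360,1)))
for th in(-10,0,10):
    s=get_state();P=np.array(s["eef_pos"])+[0,0,.017];c,n=np.cos(np.radians(th)),np.sin(np.radians(th))
    q=lambda a,k,b:proj("scene",P+[-(a*c+b*n)/1e3,-k/1e3,(b*c-a*n)/1e3]).round()
    print(th,"lip",q(80,-46,-82),q(80,46,-82),"heel",q(-20,-46,-84),"bridge rear",q(-20,-46,-42),q(-20,46,-42),"front",q(20,-46,-42))
E
```

```text
[(-588.0, -8), (-650.0, -12), (-653.5, -6), (-654.0, -10), (-719.5, -14)]
110 ooooooooooooooooooooo.ooooo.oo.oo..................................####..o...ooooooooooooo
113 ooooooooooooooooooooo..o..o.oo...o....................................####.....ooooooooooo
116 oooooooooooooooooooooo.o.....ooooo.....oooooo.................................oooooooooooo
119 ooooooooooooooooo.oooooooooooooooo.......oooo.............................oooooooooooooooo
122 ooooooooooooooooooooooooooooooo..#...................................ooooooooooooooooooooo
125 ooooooooooooooooooooooooooo..######................................ooooooooooooooooooooooo
128 oooooooooooooooooooooo...####....###........................#########..ooooooooooooooooooo
131 oooooooooooooooooooooo....##.............................###############.ooooooooooooooooo
134 oooooooooooooooooooooo..........####.......................################.oooooooooooooo
137 oooooooooooooooooooooo...........#..............oo.####...####################.ooooooooooo
140 ooooooooooooooooo..ooo............##.##...ooooo..################.......
[... 1144 characters left out ...]
oooooooooooooo
179 kkkkkkkkkkkkkkkkkkkkkkkkkkkkkkkkkkkkkkkkk...............##.ooooooooooooooooooooooooooooooo
182 kkkkkkkkkkk..kkk.k.k.kkkkkkkkkkkkkkkkkkkkk..............#.oooooooooooooooooooooooooooooooo
185 kkkkkk.k..k..k.kkkkkk.k.k.k..kkkkkkkkkkkkk............#.oooooooooooooooooooooooooooooooooo
188 kkkkkkkkkkkk.k.kkkk..kkkkkkkkkkkkkkkkkkkkk............oooooooooooooooooooooooooooooooooooo
-10 lip [357. 142.] [328. 116.] heel [320. 169.] bridge rear [320. 158.] [291. 129.] front [336. 147.]
0 lip [351. 149.] [322. 123.] heel [315. 171.] bridge rear [318. 158.] [289. 130.] front [333. 149.]
10 lip [344. 156.] [316. 130.] heel [310. 173.] bridge rear [315. 159.] [286. 130.] front [330. 152.]
```

Request:
servo_tool:
  deltas:
    - [[0.02,0,0,0],[0.06,0.01,0,0],[0.12,0.02,0,0],[0.2,0.03,0,0],[0.29,0.03,0,0]]
  force: 40

```text
time: 25.7
eef_pos: [0.4917, -0.0052, 0.1883]
tcp_rot: [0.512, 0.488, -0.512, 0.488]
contact_force: [0.4, -0.9, -3.4]
opening: 0.24
```

Request:
servo_tool:
  deltas:
    - [[0.1,0,0,0],[0.21,0,0,0],[0.32,0,0,0],[0.42,0,0,0],[0.5,0,0,0]]

```text
time: 26.2
eef_pos: [0.5419, -0.0054, 0.1883]
tcp_rot: [0.512, 0.488, -0.512, 0.488]
contact_force: [-0.3, -0.3, -3.0]
opening: 0.244
```

Request:
servo_tool:
  deltas:
    - [[0.05,0,-0.02,0],[0.08,0,-0.07,0],[0.1,0,-0.15,0],[0.1,0,-0.25,0],[0.1,0,-0.34,0]]

```text
time: 26.7
eef_pos: [0.5499, -0.0054, 0.153]
tcp_rot: [-0.511, -0.489, 0.512, -0.488]
contact_force: [-4.0, -3.3, 1.2]
opening: 0.241
```

Request:
servo_tool:
  deltas:
    - [[0,0,-0.03,0],[0,0,-0.06,0],[0,0,-0.07,0],[0,0,-0.07,0],[0,0,-0.07,0]]

```text
time: 27.2
eef_pos: [0.549, -0.0061, 0.1479]
tcp_rot: [-0.509, -0.489, 0.513, -0.488]
contact_force: [-6.8, -3.3, 3.9]
opening: 0.245
```

Request:
servo_tool:
  deltas:
    - [[-0.08,0,0,0],[-0.18,0,0,0],[-0.28,0,0.02,0],[-0.37,0,0.06,0],[-0.44,0,0.1,0]]
  force: 25

```text
time: 27.7
eef_pos: [0.5185, -0.0052, 0.1668]
tcp_rot: [0.522, 0.478, -0.503, 0.496]
contact_force: [16.7, 5.3, 10.9]
opening: 0.239
```

```bash
python3 - <<'E'
from h import *
s=get_state();print(s["eef_pos"],s["contact_force"],s["time"])
b=read_camera("scene");cv2.imwrite("pics/s13.png",b);print(tilt(b,"scene"))
E
```

```text
[ 0.51852481 -0.00516407  0.16675989] [16.67115903  5.34423737 10.89882194] 27.7
[(212.0, 10), (185.0, 8), (138.0, 12), (131.0, 6), (118.5, 4)]
```

Request:
servo_tool:
  deltas:
    - [[-0.06,0,0.03,0],[-0.13,0,0.06,0],[-0.2,0,0.09,0],[-0.27,0,0.11,0],[-0.34,0,0.12,0]]
  force: 20

```text
time: 28.25
eef_pos: [0.4784, -0.0043, 0.1732]
tcp_rot: [0.518, 0.483, -0.506, 0.492]
contact_force: [11.5, 4.1, -0.4]
opening: 0.239
```

```bash
python3 - <<'E'
from h import *
s=get_state();print(s["eef_pos"],s["contact_force"],s["time"])
b=read_camera("scene");cv2.imwrite("pics/s14.png",b);print(tilt(b,"scene"))
print([(np.round(r["at"],3).tolist(),round(r["p"],2)) for r in recognise("scene","stone1")])
E
```

```text
[ 0.47840037 -0.00430502  0.17319324] [11.52717752  4.10890864 -0.39185646] 28.25
[(224.5, 38), (215.5, 40), (204.5, 42), (166.0, 36), (164.0, 44)]
[([0.467, 0.035, 0.103], 0.64), ([0.527, 0.164, 0.016], 0.56), ([0.464, 0.147, 0.018], 0.47), ([0.325, 0.31, 0.024], 0.4)]
```

Request:
servo_tool:
  deltas:
    - [[0,0,0,0],[0.1,0,0.05,0],[0.4,0,0.1,0],[0.5,0,0.1,0],[0.5,0,0.1,0]]
  force: 70

```text
time: 28.85
eef_pos: [0.5234, -0.0054, 0.179]
tcp_rot: [-0.511, -0.488, 0.512, -0.488]
contact_force: [-0.4, -0.7, -1.9]
opening: 0.244
```

```bash
python3 - <<'E'
from h import *
s=get_state();print(s["eef_pos"],s["contact_force"],s["time"])
b=read_camera("scene");cv2.imwrite("pics/s15.png",b);print(tilt(b,"scene"))
print([(np.round(r["at"],3).tolist(),round(r["p"],2)) for r in recognise("scene","stone1")])
E
```

```text
[ 0.52339392 -0.00542094  0.1790486 ] [-0.42832756 -0.66140413 -1.92635232] 28.85
[(784.0, 38), (763.5, 36), (753.5, 40), (703.5, 34), (698.5, 42)]
[([0.468, 0.148, 0.016], 0.58), ([0.325, 0.312, 0.022], 0.5), ([0.526, 0.165, 0.02], 0.48)]
```

Request:
servo_tool:
  deltas:
    - [[-0.2,0,0.05,0],[0.05,0,0.05,0],[0.05,0,0.2,0],[0.05,0,0.4,0],[0.02,0.05,0.6,0]]

```text
time: 29.45
eef_pos: [0.524, -0.0006, 0.24]
tcp_rot: [-0.511, -0.488, 0.512, -0.488]
contact_force: [-0.2, -0.2, -0.4]
opening: 0.243
```

```bash
python3 - <<'E'
from h import *
s=get_state();print(s["eef_pos"],s["contact_force"],s["time"],s["qpos"])
b=read_camera("scene");t=read_camera("top");cv2.imwrite("pics/s16.png",b);cv2.imwrite("pics/t16.png",t);print(tilt(b,"scene"))
for c in("scene","top"):print([(np.round(r["at"],3).tolist(),round(r["p"],2),proj(c,r["at"]).round()) for r in recognise(c,"stone1")])
f=lambda x,y:((x+.5)/1.5-.5,(y+.5)/1.5-.5)
for z in(0,.005,.01,.02):print(z,"top corner",ray("top",f(182,460),z).round(3),"scene corner",ray("scene",f(705,382),z).round(3))
# white-pad column profile in scene near its near edge
hsv=cv2.cvtColor(cv2.imread("pics/s16.png"),cv2.COLOR_BGR2HSV)
for u in(475,485,495,505):print(u,[tuple(int(k) for k in hsv[v,u]) for v in range(262,312,3)])
E
```

```text
[ 0.52395942 -0.00060994  0.23999012] [-0.1597679  -0.16070133 -0.39742487] 29.45 [-1.94775188e-01 -5.58029212e-02  1.93484909e+00 -3.70980131e-04
  1.26410301e+00  1.42383289e+00]
[(829.5, 34), (825.5, 36), (793.5, 38), (743.0, 32), (698.5, 40)]
[([0.611, 0.143, 0.047], 0.73, array([294., 259.])), ([0.531, 0.278, 0.009], 0.71, array([367., 298.])), ([0.323, 0.311, 0.022], 0.66, array([453., 252.])), ([0.529, -0.014, 0.07], 0.66, array([279., 180.])), ([0.464, 0.146, 0.017], 0.62, array([347., 230.])), ([0.549, 0.023, 0.071], 0.57, array([283., 196.]))]
[([0.513, 0.0, 0.157], 0.59, array([258., 208.])), ([0.314, 0.309, 0.019], 0.45, array([130., 297.])), ([0.522, 0.168, 0.02], 0.39, array([190., 211.]))]
0 top corner [0.291 0.335 0.   ] scene corner [0.282 0.333 0.   ]
0.005 top corner [0.292 0.334 0.005] scene corner [0.286 0.334 0.005]
0.01 top corner [0.292 0.332 0.01 ] scene corner [0.29  0.334 0.01 ]
0.02 top corner [0.293 0.329 0.02 ] scene corner [0.297 0.335 0.02 ]
475 [(22, 70, 131), (17, 108, 102), (12, 171, 151), (12, 173, 147), (13, 170, 141), (12, 172, 139), (13, 174, 14
[... 263 characters left out ...]
 165, 136), (13, 177, 143), (13, 179, 127), (13, 172, 145), (13, 179, 141), (12, 176, 138), (12, 177, 137), (13, 177, 148), (13, 180, 146), (13, 181, 138), (12, 175, 147)]
495 [(34, 15, 252), (34, 17, 252), (34, 17, 252), (34, 15, 252), (34, 15, 252), (34, 16, 252), (35, 13, 253), (29, 43, 248), (22, 70, 131), (20, 73, 118), (13, 179, 127), (12, 171, 137), (12, 168, 140), (12, 174, 142), (13, 179, 137), (12, 181, 127), (12, 181, 142)]
505 [(34, 17, 252), (34, 17, 252), (33, 18, 252), (34, 16, 252), (34, 15, 252), (34, 15, 252), (34, 16, 252), (36, 16, 252), (34, 16, 252), (34, 15, 252), (35, 18, 252), (29, 34, 252), (22, 69, 129), (20, 67, 129), (15, 172, 92), (13, 178, 136), (13, 174, 141)]
```

Request:
servo_tool:
  deltas:
    - [[-0.02,0.1,0,0.09],[-0.06,0.3,0,0.18],[-0.1,0.5,0,0.27],[-0.14,0.75,0,0.36],[-0.2,1.0,0,0.45]]

```text
time: 30.15
eef_pos: [0.5036, 0.1001, 0.2374]
tcp_rot: [0.309, 0.637, -0.31, 0.635]
contact_force: [0.4, 0.0, -1.3]
opening: 0.244
```

Request:
servo_tool:
  deltas:
    - [[-0.04,0.2,0,0.09],[-0.08,0.4,0,0.18],[-0.12,0.6,0,0.27],[-0.16,0.8,0,0.36],[-0.2,1.0,0,0.45]]

```text
time: 30.65
eef_pos: [0.4836, 0.2, 0.2374]
tcp_rot: [0.07, 0.705, -0.07, 0.703]
contact_force: [0.3, -1.8, -1.9]
opening: 0.242
```

Request:
servo_tool:
  deltas:
    - [[-0.04,0.2,0,0.05],[-0.08,0.4,0,0.1],[-0.12,0.6,0,0.104],[-0.16,0.8,0,0.104],[-0.2,1.0,0,0.104]]

```text
time: 31.15
eef_pos: [0.4637, 0.2998, 0.2373]
tcp_rot: [0.014, 0.708, -0.015, 0.706]
contact_force: [0.8, -0.4, -1.4]
opening: 0.242
```

Request:
servo_tool:
  deltas:
    - [[-0.04,0.2,0,0],[-0.08,0.4,0,0],[-0.12,0.6,0,0],[-0.16,0.8,0,0],[-0.2,1.0,0,0]]

```text
time: 31.65
eef_pos: [0.4438, 0.3996, 0.2371]
tcp_rot: [0.014, 0.708, -0.015, 0.706]
contact_force: [-0.3, -0.1, -2.1]
opening: 0.245
```

Request:
servo_tool:
  deltas:
    - [[-0.04,0.2,-0.1,0],[-0.08,0.4,-0.3,0],[-0.12,0.6,-0.5,0],[-0.16,0.7,-0.75,0],[-0.2,0.7,-1.0,0]]

```text
time: 32.15
eef_pos: [0.4237, 0.47, 0.1366]
tcp_rot: [0.013, 0.708, -0.014, 0.706]
contact_force: [0.3, -0.2, -1.8]
opening: 0.242
```

Request:
servo_tool:
  deltas:
    - [[0,0,-0.12,0],[0,0,-0.25,0],[0,0,-0.36,0],[0,0,-0.44,0],[0,0,-0.5,0]]
  force: 30

```text
time: 32.65
eef_pos: [0.4256, 0.4705, 0.092]
tcp_rot: [0.015, 0.707, -0.014, 0.707]
contact_force: [-6.8, -2.9, 23.1]
opening: 0.245
```

Request:
servo_tool:
  deltas:
    - [[0,0,-0.04,0],[0,0,-0.08,0],[0,0,-0.1,0],[0,0,-0.1,0],[0,0,-0.1,0]]

```text
time: 33.15
eef_pos: [0.4278, 0.4744, 0.091]
tcp_rot: [0.018, 0.705, -0.011, 0.709]
contact_force: [-9.0, 0.2, 29.3]
opening: 0.246
```

```bash
python3 - <<'E'
from h import *
s=get_state();M=Ro.from_quat(s["tcp_rot"]).as_matrix();print(s["eef_pos"],s["contact_force"],s["time"],M[:,2])
tilt.y=np.array([1.,0,0])
for c in("scene","top"):
  b=read_camera(c);print(c,tilt(b,c),[(np.round(r["at"],3).tolist(),round(r["p"],2)) for r in recognise(c,"stone1")])
E
```

```text
[0.42784572 0.47441124 0.09096876] [-9.04677217  0.21772023 29.25853186] 33.15 [ 0.99912225 -0.04143285  0.00616824]
scene [(128.0, 34), (80.0, 32), (12.5, 30), (-40.0, 28), (-76.0, 36)] [([0.549, 0.022, 0.068], 0.57), ([0.544, -0.031, 0.069], 0.55), ([0.327, 0.309, 0.022], 0.52), ([0.526, 0.167, 0.02], 0.49), ([0.464, 0.148, 0.019], 0.39)]
top [(-317.0, 30), (-320.5, 28), (-323.5, 26), (-327.5, 34), (-327.5, 32)] [([0.516, 0.006, 0.071], 0.6), ([0.522, -0.019, 0.068], 0.59), ([0.315, 0.31, 0.016], 0.58), ([0.522, 0.167, 0.02], 0.55), ([0.54, -0.031, 0.072], 0.51)]
```

Request:
servo_tool:
  deltas:
    - [[0,0,0.12,0],[0,0.1,0.12,0],[0,0.22,0.09,0],[0,0.34,0.05,0],[0,0.46,0.01,0]]
  force: 22

```text
time: 33.85
eef_pos: [0.4263, 0.5162, 0.0816]
tcp_rot: [0.013, 0.706, -0.015, 0.708]
contact_force: [1.5, -1.7, 7.5]
opening: 0.245
```

```bash
python3 - <<'E'
from h import *
s=get_state();M=Ro.from_quat(s["tcp_rot"]).as_matrix();print(s["eef_pos"],s["contact_force"],s["time"],M[:,2])
tilt.y=np.array([1.,0,0])
for c in("scene","top"):
  b=read_camera(c);cv2.imwrite(f"pics/{c}17.png",b);print(c,tilt(b,c))
E
```

```text
[0.42627505 0.51621057 0.08161281] [ 1.48620691 -1.71416604  7.50391931] 33.85 [ 0.99921579 -0.0395157   0.00251371]
scene [(1090.5, 18), (1032.5, 16), (999.0, 20), (985.0, 14), (932.5, 12)]
top [(630.5, 8), (629.0, 16), (625.5, 6), (625.5, 4), (625.0, 10)]
```

Request:
servo_tool:
  deltas:
    - [[0,0.05,-0.02,0],[0,0.1,-0.04,0],[0,0.15,-0.06,0],[0,0.19,-0.07,0],[0,0.19,-0.07,0]]

```text
time: 34.45
eef_pos: [0.4254, 0.5351, 0.073]
tcp_rot: [0.014, 0.707, -0.014, 0.707]
contact_force: [0.9, -1.0, 5.0]
opening: 0.242
```

```bash
python3 - <<'E'
from h import *
s=get_state();M=Ro.from_quat(s["tcp_rot"]).as_matrix();print(s["eef_pos"],s["contact_force"],s["time"],M[:,2])
tilt.y=np.array([1.,0,0])
for c in("scene","top"):
  b=read_camera(c);print(c,tilt(b,c))
  if c=="top":print([(np.round(r["at"],3).tolist(),round(r["p"],2)) for r in recognise(c,"scoop")])
E
```

```text
[0.42542258 0.53511996 0.0730229 ] [ 0.88442766 -0.99202369  4.95570671] 34.45 [ 9.99215488e-01 -3.95929028e-02  9.00690925e-04]
scene [(1158.0, 10), (1137.0, 12), (1110.0, 8), (1053.0, 6), (1006.0, 4)]
top [(900.5, 8), (893.0, 10), (888.5, 6), (887.0, 12), (862.0, 14)]
[([0.425, 0.518, 0.007], 0.91), ([0.522, 0.284, 0.003], 0.71)]
```

Request:
servo_tool:
  deltas:
    - [[0,0,0.1,0],[-0.1,0,0.25,0],[-0.3,0,0.4,0],[-0.55,0,0.4,0],[-0.81,-0.2,0.4,0]]
  force: 110

```text
time: 35.1
eef_pos: [0.3427, 0.5162, 0.1137]
tcp_rot: [0.016, 0.707, -0.013, 0.707]
contact_force: [-0.5, -0.5, -1.2]
opening: 0.246
```

Request:
servo_tool:
  deltas:
    - [[0,-0.2,0,0],[0,-0.5,0,0],[0,-0.8,0,0],[0,-1.0,-0.05,0],[0,-1.0,-0.15,0]]

```text
time: 35.6
eef_pos: [0.343, 0.4131, 0.0978]
tcp_rot: [0.016, 0.707, -0.015, 0.707]
contact_force: [-0.8, -0.7, -1.6]
opening: 0.242
```

```bash
python3 - <<'E'
from h import *
s=get_state();print(s["eef_pos"],s["contact_force"],s["time"])
for c in("top","scene"):
  b=read_camera(c);print(c,[(np.round(r["at"],3).tolist(),round(r["p"],2)) for r in recognise(c,"stone1") if r["at"][1]>.2])
  print([(np.round(r["at"],3).tolist(),round(r["p"],2)) for r in recognise(c,"scoop")][:1])
  hsv=cv2.cvtColor(b,cv2.COLOR_BGR2HSV)
  if c=="top":
    for v in range(262,312,2):print(v,"".join("#" if hsv[v,u,1]<50 and hsv[v,u,2]>150 else("s" if hsv[v,u,1]<110 else("Y" if hsv[v,u,2]>190 else ".")) for u in range(85,180)))
E
```

```text
[0.34303243 0.41313349 0.09780842] [-0.81698239 -0.7437452  -1.63032007] 35.6
top []
[([0.337, 0.392, 0.029], 0.96)]
262 ..............................YY.............................................YY................
264 ..............................YYYYYYYYYYYYYYYYYYYYYYYYYYY...................YY.................
266 ssss###########sss###s###sssss................................YYYYYYYYYYYYYYYY.................
268 ##############################s................................................................
270 ##############################s................................................................
272 #############################s.................................................................
274 #############################s.................................................................
276 #############################s.................................................................
278 #############################s.................................................................
280 #############################s.................................................
[... 886 characters left out ...]
..............................
300 ###########################ss...............s..................................................
302 ###########################s...................................................................
304 ###########################ss..................................................................
306 #############################sssssss...........................................................
308 ####################################ss.........................................................
310 ####################################ss.........................................................
scene [([0.328, 0.308, 0.024], 0.44)]
[([0.361, 0.396, 0.041], 0.75)]
```

```bash
python3 - <<'E'
from h import *
r=lambda u,v,z:ray("top",(u,v),z).round(4)
print("stone",r(128.8,294.8,.013),"lip",r(113.7,276,.025),r(112,300,.025),"low corner",r(112,304,.025),r(112,305.5,.025),"hi corner",r(114.5,267,.025),"pad corner",r(121.5,306,.01),"tray edge",r(115,264.5,.044),r(140,266.8,.044))
E
```

```text
stone [0.3197 0.314  0.013 ] lip [0.3648 0.3491 0.025 ] [0.3086 0.3503 0.025 ] low corner [0.2993 0.3498 0.025 ] [0.2959 0.3496 0.025 ] hi corner [0.3862 0.3483 0.025 ] pad corner [0.2932 0.3314 0.01  ] tray edge [0.3923 0.3412 0.044 ] [0.3866 0.2812 0.044 ]
```

Request:
servo_tool:
  deltas:
    - [[0,-0.09,-0.05,0],[0,-0.09,-0.12,0],[0,-0.09,-0.18,0],[0,-0.09,-0.23,0],[0,-0.09,-0.25,0]]

```text
time: 36.4
eef_pos: [0.3476, 0.4071, 0.0789]
tcp_rot: [0.015, 0.705, -0.014, 0.709]
contact_force: [1.1, -5.6, 28.0]
opening: 0.244
```

Request:
servo_tool:
  deltas:
    - [[0,0,0.08,0],[-0.01,0,0.1,0],[-0.01,0,0.1,0],[-0.01,0,0.1,0],[-0.01,0,0.1,0]]

```text
time: 36.9
eef_pos: [0.3429, 0.4059, 0.0833]
tcp_rot: [0.015, 0.707, -0.014, 0.707]
contact_force: [0.7, -0.1, 1.7]
opening: 0.241
```

```bash
python3 - <<'E'
from h import *
s=get_state();print(s["eef_pos"],s["contact_force"],s["time"])
tilt.y=np.array([1.,0,0])
for c in("top","scene"):
  b=read_camera(c);print(c,tilt(b,c))
  hsv=cv2.cvtColor(b,cv2.COLOR_BGR2HSV)
  if c=="top":
    for v in range(262,312,2):print(v,"".join("#" if hsv[v,u,1]<50 and hsv[v,u,2]>150 else("s" if hsv[v,u,1]<110 else("Y" if hsv[v,u,2]>190 else ".")) for u in range(95,145)))
E
```

```text
[0.34285243 0.40590425 0.08329688] [ 0.73674599 -0.07232884  1.74524809] 36.9
top [(-1078.0, -4), (-1086.0, -2), (-1101.5, 4), (-1102.5, 12), (-1103.5, 10)]
262 ....................YY............................
264 ....................YYYYYYYYYYYYYYYYYYYYYYYYYYYY..
266 ##########ssss#ss##ssss...........................
268 ########################ss........................
270 ########################ss........................
272 ########################ss........................
274 #########################.........................
276 ########################s.........................
278 ########################s.........................
280 ########################s.........................
282 ########################s.........................
284 ########################s.........................
286 #######################s..........................
288 #######################s..........................
290 #######################s.........sss..............
292 #######################s.....ssssssssss...........
294 #######################s.....ssssssssss...........
296 #######################s.....ssssssssss...........
298 #######################s......ssssssss............
300 #######################s..........s...............
302 ######################ss..........................
304 ######################s...........................
306 #####################sssss........................
308 ##########################ss......................
310 ##########################ss......................
scene [(137.0, 10), (53.5, 8), (21.0, 12), (-4.0, 6), (-46.5, 4)]
```

Request:
servo_tool:
  deltas:
    - [[0.03,-0.02,0.06,0],[0.03,-0.04,0.03,0],[0.03,-0.04,-0.02,0],[0.03,-0.04,-0.06,0],[0.03,-0.04,-0.07,0]]

```text
time: 37.5
eef_pos: [0.3472, 0.4017, 0.0788]
tcp_rot: [0.014, 0.707, -0.015, 0.707]
contact_force: [-0.9, -4.8, 16.8]
opening: 0.243
```

```bash
python3 - <<'E'
from h import *
s=get_state();print(s["eef_pos"],s["contact_force"],s["time"],s["wrist_torque"])
E
```

```text
[0.34715193 0.40170342 0.0788323 ] [-0.90069262 -4.84694657 16.80294417] 37.5 [-1.19385029  0.8359921  -0.13986328]
```

Request:
servo_tool:
  deltas:
    - [[0,0.05,0.3,0],[0.2,0.25,0.5,0],[0.5,0.4,0.5,0],[0.8,0.5,0.45,0],[1.0,0.5,0.3,0]]
  force: 60

```text
time: 38.0
eef_pos: [0.4485, 0.4533, 0.1074]
tcp_rot: [0.015, 0.706, -0.013, 0.708]
contact_force: [-0.5, -0.3, -1.4]
opening: 0.243
```

Request:
servo_tool:
  deltas:
    - [[0,-0.05,-0.1,0],[0,-0.25,-0.1,0],[0,-0.4,-0.1,0],[0,-0.5,-0.1,0],[0,-0.6,-0.08,0]]
  force: 30

```text
time: 38.5
eef_pos: [0.4454, 0.3941, 0.0995]
tcp_rot: [0.019, 0.707, -0.012, 0.707]
contact_force: [-0.6, 4.1, 1.5]
opening: 0.242
```

Request:
servo_tool:
  deltas:
    - [[0,-0.08,0.03,0],[0,-0.16,0.06,0],[0,-0.24,0.09,0],[0,-0.32,0.12,0],[0,-0.4,0.14,0]]
  force: 22

```text
time: 39.0
eef_pos: [0.4452, 0.3539, 0.113]
tcp_rot: [0.018, 0.707, -0.012, 0.707]
contact_force: [-0.8, 2.4, -2.6]
opening: 0.243
```

```bash
python3 - <<'E'
from h import *
s=get_state();print(s["eef_pos"],s["contact_force"],s["time"])
tilt.y=np.array([1.,0,0])
for c in("top","scene"):
  b=read_camera(c);cv2.imwrite(f"pics/{c}20.png",b);print(c,tilt(b,c))
  print([(np.round(r["at"],3).tolist(),round(r["p"],2)) for r in recognise(c,"stone1") if r["at"][1]>.2])
E
```

```text
[0.44522979 0.35387394 0.11298909] [-0.84855444  2.3724167  -2.58947733] 39.0
top [(-452.5, 44), (-461.0, 42), (-469.5, 38), (-470.5, 40), (-479.0, 34)]
[([0.315, 0.308, 0.018], 0.64), ([0.444, 0.354, 0.038], 0.34)]
scene [(51.0, 44), (24.0, 42), (17.5, 46), (10.5, 48), (-144.0, 40)]
[([0.326, 0.308, 0.022], 0.48)]
```

Request:
servo_tool:
  deltas:
    - [[0,0.1,0.1,0],[0,0.2,0.3,0.09],[-0.1,0.2,0.4,0.18],[-0.3,0.1,0.4,0.27],[-0.6,0,0.4,0.36]]
  force: 80

```text
time: 39.7
eef_pos: [0.3866, 0.3518, 0.1542]
tcp_rot: [-0.186, 0.681, 0.185, 0.683]
contact_force: [1.2, 0.2, -1.8]
opening: 0.241
```

Request:
servo_tool:
  deltas:
    - [[-0.3,-0.1,0,0.09],[-0.55,-0.2,0,0.18],[-0.75,-0.27,0,0.27],[-0.88,-0.29,0,0.332],[-0.9,-0.29,0,0.332]]

```text
time: 40.2
eef_pos: [0.2946, 0.3223, 0.1529]
tcp_rot: [-0.354, 0.612, 0.353, 0.612]
contact_force: [-0.7, -0.3, -1.8]
opening: 0.242
```

```bash
python3 - <<'E'
from h import *
s=get_state();M=Ro.from_quat(s["tcp_rot"]).as_matrix();print(s["eef_pos"],s["contact_force"],s["time"],M[:,2],s["qpos"])
for c in("top","scene"):
  b=read_camera(c);cv2.imwrite(f"pics/{c}21.png",b)
  print(c,[(np.round(r["at"],3).tolist(),round(r["p"],2)) for r in recognise(c,"stone1") if r["at"][1]>.2],[(np.round(r["at"],3).tolist(),round(r["p"],2)) for r in recognise(c,"scoop_lip")])
  hsv=cv2.cvtColor(b,cv2.COLOR_BGR2HSV)
  if c=="top":
    for v in range(252,318,2):print(v,"".join("#" if hsv[v,u,1]<50 and hsv[v,u,2]>150 else("s" if hsv[v,u,1]<110 else("Y" if hsv[v,u,2]>190 else ".")) for u in range(90,165)))
E
```

```text
[0.29457599 0.3222989  0.15292241] [-0.67788931 -0.32490855 -1.79322007] 40.2 [ 4.99717845e-01  8.66188214e-01 -2.29839036e-04] [ 5.97733863e-01 -1.77482410e-01  2.21125787e+00 -1.17592844e-03
  1.10756479e+00 -4.49264247e-01]
top [([0.285, 0.317, 0.08], 0.72), ([0.316, 0.309, 0.02], 0.44)] []
252 .........................YssY....YYYYYYYYssssssssssssssssssssssssssssssssss
254 .........................Yss......YYYYYYYYYssssssssssYYssssssssssssssssssss
256 ........................YYss..........YYYYYYYYYYYYYYYYYYYYYYYYYYYYYYYYYYsss
258 ........................Ysss.......YYYYYYYYYYYYYYYYYYYYYYYYYYYYYYYYYYYYYssY
260 .......................YYssY.....YYYYYYYYYYYYYYYYYYYYYYYYYYYYYYYYYYYYYYYssY
262 .......................YYssYYYYYYYYYYYYYYYYYYYYYYYYYYYYYYYYYYYYYYYYYYYYYssY
264 ........................YsssssssssssssssssssssssssssssssYYYYYYYYYYYYYYYsss.
266 .........................YYYYYYYYYYYYYYYYYYYYssssssssssssssssssssssssssssY.
268 ...........................................................................
270 ...........................................................................
272 .
[... 1175 characters left out ...]
...................
302 ss##sssss######################sss.........................................
304 ssssssssssss######################sss......................................
306 sssssss....ss#########################sss..................................
308 ssssss......ss###########################sss...............................
310 ssssss.........ss##sss#######################ss............................
312 ssssssss..ss....sssssss########################ss..........................
314 ssssssssssssssssssssssss#######################s...........................
316 ssssssssssssssssssssssss#####################ss............................
scene [] [([0.291, 0.323, 0.087], 0.88)]
```

```bash
python3 - <<'E'
from h import *
r=lambda u,v,z:ray("top",(u,v),z).round(4)
print("lip ends",r(104,293,.06),r(138,312,.06),"mid",r(121,302.5,.06),"stone",r(129.2,295,.013))
P=np.array([.2946,.3223]);d=np.array([.866,-.5]);n=np.array([.5,.866])
for th in(30,34,38,42):
  t=np.radians(th);R=.08*np.cos(t)-.084*np.sin(t);print(th,"lip mid",P+R*d,"corners",P+R*d+.046*n,P+R*d-.046*n,"pad h",(.084*np.cos(t)+.08*np.sin(t)))
E
```

```text
lip ends [0.3274 0.3583 0.06  ] [0.2845 0.2773 0.06  ] mid [0.3059 0.3176 0.06  ] stone [0.3192 0.313  0.013 ]
30 lip mid [0.31822624 0.30865898] corners [0.34122624 0.34849498] [0.29522624 0.26882298] pad h 0.11274613391789284
34 lip mid [0.31135779 0.3126246 ] corners [0.33435779 0.3524606 ] [0.28835779 0.2727886 ] pad h 0.11437458837228326
38 lip mid [0.30440771 0.31663735] corners [0.32740771 0.35647335] [0.28140771 0.27680135] pad h 0.11544582132901732
42 lip mid [0.29740984 0.32067769] corners [0.32040984 0.36051369] [0.27440984 0.28084169] pad h 0.11595461384880978
```

Request:
servo_tool:
  deltas:
    - [[-0.02,0.01,-0.1,0],[-0.02,0.01,-0.25,0],[-0.02,0.01,-0.4,0],[-0.02,0.01,-0.52,0],[-0.02,0.01,-0.58,0]]

```text
time: 41.0
eef_pos: [0.293, 0.323, 0.0924]
tcp_rot: [-0.353, 0.614, 0.353, 0.611]
contact_force: [0.1, 0.2, -1.3]
opening: 0.24
```

Request:
servo_tool:
  deltas:
    - [[0,0,-0.01,0],[0,0,-0.02,0],[0,0,-0.02,0],[0,0,-0.02,0],[0,0,-0.02,0]]

```text
time: 41.5
eef_pos: [0.2941, 0.3239, 0.0929]
tcp_rot: [-0.353, 0.612, 0.353, 0.613]
contact_force: [-0.3, -0.3, -2.0]
opening: 0.237
```

Request:
servo_tool:
  deltas:
    - [[0.08,-0.04,-0.01,0.06],[0.18,-0.08,-0.01,0.12],[0.28,-0.12,-0.01,0.18],[0.38,-0.15,-0.01,0.24],[0.48,-0.18,-0.01,0.306]]

```text
time: 42.0
eef_pos: [0.3424, 0.3056, 0.0917]
tcp_rot: [-0.49, 0.51, 0.49, 0.51]
contact_force: [0.2, -0.6, -1.3]
opening: 0.241
```

```bash
python3 - <<'E'
from h import *
s=get_state();M=Ro.from_quat(s["tcp_rot"]).as_matrix();print(s["eef_pos"],s["contact_force"],s["time"],M[:,2])
for c in("top","scene"):
  b=read_camera(c);cv2.imwrite(f"pics/{c}22.png",b)
  print(c,[(np.round(r["at"],3).tolist(),round(r["p"],2)) for r in recognise(c,"stone1") if r["at"][1]>.2])
  hsv=cv2.cvtColor(b,cv2.COLOR_BGR2HSV)
  if c=="top":
    for v in range(260,304,2):print(v,"".join("#" if hsv[v,u,1]<50 and hsv[v,u,2]>150 else("s" if hsv[v,u,1]<110 else("Y" if hsv[v,u,2]>190 else ".")) for u in range(90,175)))
E
```

```text
[0.34239617 0.3056419  0.09166288] [ 0.15304934 -0.58560759 -1.30088904] 42.0 [3.99110232e-02 9.99203130e-01 4.63470601e-04]
top [([0.366, 0.287, 0.019], 0.38)]
260 .......................YYssY.....YYYYYYYYYYYYYYYYYYYYYYYYYYYYYYYYYYYYYYYYYY..........
262 .......................YYssYYYYYYYYYYYYYYYYYYYYYYYYYYYYYYYYYYYYYYYYYYYYYYY...........
264 .......................YYssssssssssssssssssssssssssssssssYYYYYYYYYYYYYYYYY...........
266 ..........................YYYYYYYYYYYYYYYYYYssssssssssssssssssssssYYYYYYYY...........
268 s.............ss.....................................................................
270 ..........s....ss...............................ssss.................................
272 .........ssss................................sssssssss...............................
274 s........ssss..s.s.s.........................sssssssss...............................
276 s.........ssssss.sssss.......................ssssssss................................
278 ...........sssssssssssss..ssss#sssssssssssssssssssssss.YY............................
280 ss........sssssssssss.s...ss#######
[... 349 characters left out ...]
sssssssssssssssssssssssssss#######ssss.......................
290 ..sss......s.....ssssssssssssssssssssssssssssssssss#######sss........................
292 ss.ss..ss........ss.ssssssssssssssssssssssssssssss#######ssss........................
294 ss..sss..ssssss.ss...ssssss.ssssssssssssssssssssss#######sss.........................
296 s.ssss.ss.sssssssss..ss.ss...sss......s#sssssssss######sssss.........................
298 s.sssss.sssssssssssssssssssss...Y.....s################sssss.........................
300 sssssss..ssssssssssssssssssss..YYY...ss################ssss..........................
302 ss...sss..sssssssssss.sssssss...YYY..s################sssss..........................
scene []
```

Request:
servo_tool:
  deltas:
    - [[0.06,-0.03,-0.015,0],[0.12,-0.06,-0.02,0],[0.18,-0.08,-0.02,0],[0.23,-0.1,-0.02,0],[0.28,-0.12,-0.02,0]]
  force: 110

```text
time: 42.7
eef_pos: [0.3684, 0.2953, 0.0915]
tcp_rot: [-0.486, 0.512, 0.49, 0.511]
contact_force: [-7.9, 2.7, 10.8]
opening: 0.244
```

```bash
cat > look.py <<'E'
from h import *
import sys
s=get_state();print(s["eef_pos"],s["contact_force"],s["time"])
b=read_camera("top");cv2.imwrite(f"pics/top_{s['time']:.1f}.png",b)
print([(np.round(r["at"],3).tolist(),round(r["p"],2)) for r in recognise("top","stone1")])
hsv=cv2.cvtColor(b,cv2.COLOR_BGR2HSV)
v0,v1,u0,u1=map(int,sys.argv[1:5])
for v in range(v0,v1):print(v,"".join("#" if hsv[v,u,1]<50 and hsv[v,u,2]>150 else("s" if hsv[v,u,1]<110 else("Y" if hsv[v,u,2]>190 else ".")) for u in range(u0,u1)))
E
python3 look.py 256 286 110 165
```

```text
[0.36844937 0.29528955 0.0914763 ] [-7.86161775  2.7493498  10.76673349] 42.7
[([0.544, -0.03, 0.073], 0.61), ([0.515, 0.008, 0.072], 0.57), ([0.519, -0.02, 0.072], 0.53), ([0.543, 0.018, 0.073], 0.43)]
256 ..................YYYYYYYYYYYYYYYYYYYYYYYYY....YYYYYYYY
257 s................YYYYYYYYYYYYYYYYYYYYYYY.......YYYYYYYY
258 s..............YYYYYYYYYYYYYYYYYYYYYYY.............YYYY
259 ..............YYYYYYYYYYYYYYYYYYYYYYY..............YYYY
260 .............YYYYYYYYYYYYYYYYYYYYYY................YYYY
261 ............YYYYYYYYYYYYYYYYYYYYY..................YYY.
262 s............YYYYYYYYYYYYYYYYYY....................YYY.
263 .............YYYYYYYYYYYYYYYYYY....................YYY.
264 .............YssssssssssssssYYYYYYYYYYYYYYYYYYYYY..YYY.
265 s.............YssssssssssssssYYYYYYYYYYYYYYYYYYYYYYYYY.
266 ...............YYYYYYYYYssssYYYYYYYYYYYYYYYYYYYYYYYYYY.
267 .................................................YYYY..
268 ..s............s....sssssssssssss......................
269 ...ss......ss......ss####ssssssssssssssssssssss........
270 ...ss......sss......ss###sssssssssssssssssssssss.....
[... 202 characters left out ...]
....ssssssssssssssssss#####s#sss........
275 .......ss....s.....sssssssssssssssss####s##ssss........
276 ........s.........sssssssssssssssssss######sss.........
277 ........ss........sssssssssssssssssss######sss.........
278 ...........s.....ssssssssssssssssssss######sss.........
279 ...........s....sssssssssssssssssssss######sss.........
280 .................ssssssssssssssssssss#####sss..........
281 .................sssssssssssssssssss######sss..........
282 .................ss...sssssssssssss#######sss..........
283 .......................sssssssssss#######ssss..........
284 .......................sss##############sssss..........
285 .......................s#s##############ssss...........
```

Request:
servo_tool:
  deltas:
    - [[0,0,0.06,0],[0,0,0.14,0],[0,0,0.23,0],[0,0,0.32,0],[0,0,0.4,0]]

```text
time: 43.3
eef_pos: [0.3701, 0.2938, 0.1304]
tcp_rot: [-0.489, 0.511, 0.489, 0.511]
contact_force: [-0.6, -0.4, -2.5]
opening: 0.241
```

```bash
python3 look.py 254 284 110 165; python3 -c "
from h import *
b=read_camera('scene');cv2.imwrite('pics/scene_lift.png',b);print([(np.round(r['at'],3).tolist(),round(r['p'],2)) for r in recognise('scene','stone1')])"
```

```text
[0.37009107 0.29376101 0.13037041] [-0.62796009 -0.3938818  -2.51473185] 43.3
[([0.545, 0.019, 0.07], 0.6), ([0.519, 0.007, 0.074], 0.51), ([0.521, 0.167, 0.019], 0.44), ([0.385, 0.276, 0.064], 0.43)]
254 .....Yss......YYYYYYYYYssssssssssYYssssssssssssssssYYsY
255 .....Yss...........YYYYYYYYYYYYYYYYYYYYYYYYYYYYYYYYYYYY
256 .....YsY..........YYYYYYYYYYYYYYYYYYYYYYYYYYYYYYYYYYYYY
257 ....YYsY.........YYYYYYYYYYYYYYYYYYYYYYYYYYYYYYYY..YYYY
258 ....YYsY.......YYYYYYYYYYYYYYYYYYYYYYYYYYYYYYYYY...YYYY
259 ....YssY......YYYYYYYYYYYYYYYYYYYYYYYYYYYYYYYY.....YYYY
260 ....YYsY.....YYYYYYYYYYYYYYYYYYYYYYYYYYYYYYYY......YYYY
261 s....YYY...YYYYYYYYYYYYYYYYYYYYYYYYY....YYYY.......YYY.
262 ......YYYYYYYYYYYYYYYYYYYY.........................YYY.
263 .......YYYYYYYYYYYYYYYYYY..........................YYY.
264 ss.....YYsssssssssssssYYYsssss....YYYYYYYYYYY......YYY.
265 ........YYYYYsYYYsssssYssssssss..YYYYYYYYYYYYYYYYYYYYY.
266 s...s.....YsssYYYssYYYYsssssssss...YYYYYYYYYYYYYYYYYYY.
267 s..ss....sssssssssssssssssssssss.................YYYY..
268 .s.sss...sssssss######sssssssssssssssssssssss..........
[... 324 characters left out ...]
sssssssssssss########ssss...........
275 sssssss.ss.sssssssssssssssssssss########ssss...........
276 ssssssssssssssssssssssssssssssss#######ssss............
277 ssssssss.s.sssssssssssssssssssss#######ssss............
278 ssssssss.sssssssssssssssssssssss#######ssss............
279 .ssssss..sssssssssssssssssssssss#######ssss............
280 sssssss...ssssssssssssssssssssss#######sss.............
281 .ss.sssssssssssssssssssssssssss########sss.............
282 ssssssss.sssssss..sssssssssssss#######ssss.............
283 sssss.ssssssss....sssssssssssss#######ssss.............
[([0.551, 0.02, 0.072], 0.55), ([0.53, -0.017, 0.073], 0.54), ([0.526, 0.165, 0.019], 0.49), ([0.406, 0.283, 0.066], 0.41)]
```

Request:
servo_tool:
  deltas:
    - [[0.02,0,0.06,0],[0.1,0,0.12,0],[0.25,0,0.15,0],[0.42,0,0.16,0],[0.55,0,0.16,0]]

```text
time: 44.0
eef_pos: [0.4272, 0.2938, 0.146]
tcp_rot: [-0.489, 0.51, 0.488, 0.512]
contact_force: [0.7, -1.0, -1.6]
opening: 0.24
```

```bash
python3 look.py 240 272 110 165; python3 -c "
from h import *
b=read_camera('scene');cv2.imwrite('pics/scene_lift2.png',b);print([(np.round(r['at'],3).tolist(),round(r['p'],2)) for r in recognise('scene','stone1')])"
```

```text
[0.42718505 0.29375373 0.14604716] [ 0.71905118 -1.00104133 -1.63301919] 44.0
[([0.524, 0.27, 0.03], 0.64), ([0.542, 0.017, 0.072], 0.55), ([0.515, 0.007, 0.069], 0.54), ([0.525, 0.167, 0.019], 0.49), ([0.543, -0.03, 0.071], 0.46)]
240 ss.............YYYYYYYYssYYYYYsssssYYsssssssssssYssssYY
241 s..............YYYYYYYYYYYY..YYYYYYYYYYYYYYYYYYYYYYsYYY
242 .................YYYY.s........YYYYYYYYYYYYYYYYYYYYYYYY
243 ..................ssssss..sssssssssssssssYYYYYYYYYYYYYY
244 ..............ssssssssss..sssss#######ssssssYYYYYYYYYYY
245 .............ssssssssssssssssss##########sssYYYYYYYYYYY
246 ............ssssssssssssssssss############ssYYYYYYYYYYY
247 ............sssssssssssssssssss##########sssYYYYYYYYYYY
248 ............sssssssssssssssssss########ss#sYYYYYYYYYYYY
249 ............ssssssssssssssssss########sssssYYYYYYYYYYYY
250 ............ssssssssssssssssss########sssssYYYYYYYYYYYY
251 ...........ssssssssssssssssssss#######sssssYYYYYYYYYYYY
252 ...........ssss.ssssssss.ssssss########sssYYYYYYYYYYYYY
253 ............s...sssssssssssssss########sssYYYYYYYYYYYYY
254 .................sssssss
[... 506 characters left out ...]
.YYY.
263 ............YYY..s#################sssss...........YYY.
264 ............YYY..s#################ssss...YYYYYYYYYYYY.
265 ............YYYYs#################sssssYYYYYYYYYYYYYYY.
266 ss.........sssss##################sssssYYYYYYYYYYYYYYY.
267 ss...s....ss######################sssss.........YYYYY..
268 sss.....s.ss#####################ssssss................
269 ssssssss...s#####################sssss.................
270 .s.ss...s.ss#####################sssss.................
271 ssss..s....s#####################sssss.................
[([0.546, -0.029, 0.07], 0.57), ([0.544, 0.275, 0.032], 0.56), ([0.467, 0.148, 0.019], 0.47), ([0.528, -0.015, 0.074], 0.45), ([0.521, 0.01, 0.071], 0.4)]
```

Request:
servo_tool:
  deltas:
    - [[0,0.1,0.1,-0.09],[0,0.3,0.2,-0.18],[0,0.5,0.25,-0.27],[0,0.75,0.25,-0.36],[0,1.0,0.25,-0.45]]
  force: 60

```text
time: 44.7
eef_pos: [0.424, 0.3944, 0.1703]
tcp_rot: [-0.28, 0.65, 0.28, 0.649]
contact_force: [0.9, -1.3, -1.9]
opening: 0.242
```

Request:
servo_tool:
  deltas:
    - [[0,0.2,0,-0.09],[0,0.4,0,-0.18],[0,0.52,0,-0.27],[0,0.52,-0.1,-0.36],[0,0.52,-0.3,-0.45]]

```text
time: 45.2
eef_pos: [0.4249, 0.4469, 0.1416]
tcp_rot: [-0.038, 0.705, 0.039, 0.707]
contact_force: [0.7, -0.4, -1.2]
opening: 0.243
```

Request:
servo_tool:
  deltas:
    - [[0,0,-0.2,-0.08],[0,0,-0.35,-0.1],[0,0,-0.44,-0.1],[0,0,-0.48,-0.1],[0,0,-0.5,-0.1]]

```text
time: 45.7
eef_pos: [0.4247, 0.4459, 0.0914]
tcp_rot: [0.015, 0.707, -0.015, 0.707]
contact_force: [-2.5, -1.9, 6.0]
opening: 0.241
```

Lip contact. Now drag back along the arc to level it.

Request:
servo_tool:
  deltas:
    - [[0,0.07,-0.01,0],[0.01,0.15,-0.03,0],[0.01,0.25,-0.06,0],[0.01,0.35,-0.1,0],[0.02,0.45,-0.14,0]]
  force: 21

```text
time: 46.2
eef_pos: [0.4289, 0.4921, 0.0806]
tcp_rot: [0.016, 0.705, -0.014, 0.709]
contact_force: [-0.9, -3.8, 10.7]
opening: 0.246
```

Request:
servo_tool:
  deltas:
    - [[0,0.07,-0.04,0],[0,0.14,-0.08,0],[0.01,0.21,-0.12,0],[0.01,0.27,-0.15,0],[0.01,0.32,-0.17,0]]

```text
time: 46.7
eef_pos: [0.4302, 0.5237, 0.0639]
tcp_rot: [0.015, 0.705, -0.015, 0.708]
contact_force: [-0.5, -6.5, 16.1]
opening: 0.238
```

```bash
python3 - <<'E'
from h import *
s=get_state();M=Ro.from_quat(s["tcp_rot"]).as_matrix();print(s["eef_pos"],s["contact_force"],s["time"],M[:,2])
tilt.y=np.array([1.,0,0])
for c in("scene","top"):
  b=read_camera(c);print(c,tilt(b,c))
E
```

```text
[0.43018278 0.52366627 0.06387168] [-0.53900081 -6.47189966 16.11823292] 46.7 [ 0.99909826 -0.04223324  0.00436019]
scene [(1462.5, 4), (1428.5, 2), (1397.5, 0), (1371.0, 6), (1354.0, -2)]
top [(806.5, 4), (802.0, 6), (796.5, 8), (774.0, 2), (759.0, 10)]
```

Request:
servo_tool:
  deltas:
    - [[0,0.03,-0.01,0],[0,0.06,-0.02,0],[0,0.08,-0.03,0],[0,0.08,-0.03,0],[0,0.08,-0.03,0]]

```text
time: 47.3
eef_pos: [0.4313, 0.5325, 0.0639]
tcp_rot: [0.016, 0.705, -0.014, 0.709]
contact_force: [-1.2, -5.0, 18.1]
opening: 0.241
```

Request:
servo_tool:
  deltas:
    - [[0,0,0.02,0],[0,0,0.03,0],[0,0,0.03,0],[0,0,0.03,0],[0,0,0.03,0]]

```text
time: 47.8
eef_pos: [0.431, 0.5324, 0.0641]
tcp_rot: [0.016, 0.704, -0.014, 0.709]
contact_force: [1.9, -2.2, 8.8]
opening: 0.241
```

Request:
servo_tool:
  deltas:
    - [[0,0,0,0],[0,0,0,0],[0,0,0,0],[0,0,0,0],[0,0,0,0]]
  claw: 1

```text
time: 48.3
eef_pos: [0.4276, 0.5306, 0.0589]
tcp_rot: [0.015, 0.707, -0.016, 0.707]
contact_force: [-0.7, -0.0, -0.3]
opening: 1.001
```

```bash
python3 - <<'E'
from h import *
s=get_state();print(s["eef_pos"],s["contact_force"],s["time"],s["opening"])
tilt.y=np.array([1.,0,0])
for c in("scene","top"):
  b=read_camera(c);print(c,tilt(b,c),[(np.round(r["at"],3).tolist(),round(r["p"],2)) for r in recognise(c,"scoop")])
E
```

```text
[0.42755212 0.53060803 0.05886864] [-0.70357252 -0.0283233  -0.3297473 ] 48.3 1.0008565261142546
scene [(1308.5, 6), (1292.0, 8), (1279.0, 4), (1244.0, 2), (1177.5, 0)] [([0.43, 0.491, 0.006], 0.92), ([0.611, 0.141, 0.048], 0.71)]
top [(731.5, 10), (704.0, 12), (692.5, 8), (640.0, 6), (639.0, 14)] [([0.427, 0.514, 0.0], 0.63)]
```

Request:
servo_tool:
  deltas:
    - [[0,0,0.1,0],[0,0,0.3,0],[0,0,0.55,0],[0,0,0.8,0],[0,0,1.0,0]]

```text
time: 49.0
eef_pos: [0.4283, 0.5311, 0.1622]
tcp_rot: [0.016, 0.706, -0.015, 0.708]
contact_force: [0.8, -0.6, -0.6]
opening: 1.0
```

Request:
servo_tool:
  deltas:
    - [[0,-0.2,0.2,0],[0,-0.4,0.4,0],[0,-0.6,0.6,0],[0,-0.8,0.6,0],[0.1,-1.0,0.6,0]]

```text
time: 49.5
eef_pos: [0.4376, 0.4305, 0.2217]
tcp_rot: [0.016, 0.706, -0.014, 0.708]
contact_force: [1.7, -0.3, 0.3]
opening: 0.996
```

Request:
servo_tool:
  deltas:
    - [[0,-0.2,0,0],[0,-0.4,0,0],[0,-0.6,0,0],[0,-0.8,0,0],[0,-1.0,0,0]]

```text
time: 50.0
eef_pos: [0.4379, 0.3299, 0.2203]
tcp_rot: [0.016, 0.707, -0.015, 0.707]
contact_force: [0.8, 0.1, -0.8]
opening: 1.005
```

Request:
servo_tool:
  deltas:
    - [[0,-0.2,0,0],[0,-0.4,0,0],[0,-0.6,0,0],[0,-0.8,0,0],[0,-1.0,0,0]]

```text
time: 50.5
eef_pos: [0.4379, 0.2299, 0.2203]
tcp_rot: [0.016, 0.706, -0.015, 0.707]
contact_force: [0.8, -0.1, 0.6]
opening: 1.003
```

```bash
python3 - <<'E'
from h import *
s=get_state();print(s["eef_pos"],s["time"])
for c in("top","scene"):
  b=read_camera(c);cv2.imwrite(f"pics/{c}_end.png",b)
  for q in("stone1","scoop","scoop_handle","spool","weight","jar","tumbler"):print(c,q,[(np.round(r["at"],3).tolist(),round(r["p"],2)) for r in recognise(c,q)])
# flatness: fit free scoop, handle-top vs pan
b=cv2.imread("pics/top_end.png");hsv=cv2.cvtColor(b,cv2.COLOR_BGR2HSV)
for v in range(215,262):print(v,"".join("#" if hsv[v,u,1]<50 and hsv[v,u,2]>150 else("s" if hsv[v,u,1]<110 else("O" if hsv[v,u,0]<14 and hsv[v,u,2]>150 else ".")) for u in range(15,95)))
E
```

```text
[0.43786664 0.22993913 0.22034287] 50.5
top stone1 [([0.518, 0.006, 0.072], 0.67), ([0.522, 0.165, 0.018], 0.66), ([0.543, 0.271, 0.028], 0.55), ([0.545, 0.019, 0.072], 0.52), ([0.521, -0.022, 0.07], 0.44), ([0.46, 0.146, 0.018], 0.41)]
top scoop [([0.424, 0.529, 0.04], 0.76)]
top scoop_handle [([0.427, 0.528, 0.04], 0.8)]
top spool [([0.61, 0.133, 0.048], 0.66)]
top weight [([0.544, -0.131, 0.032], 0.6)]
top jar [([0.752, 0.107, 0.1], 0.94)]
top tumbler [([0.506, -0.004, 0.067], 0.65)]
scene stone1 [([0.53, -0.019, 0.07], 0.66), ([0.524, 0.166, 0.02], 0.61), ([0.543, -0.031, 0.07], 0.59), ([0.467, 0.15, 0.019], 0.59), ([0.551, 0.019, 0.07], 0.44), ([0.521, 0.01, 0.072], 0.41), ([0.771, 0.121, 0.099], 0.34)]
scene scoop [([0.431, 0.487, 0.005], 0.68)]
scene scoop_handle [([0.431, 0.492, 0.005], 0.76)]
scene spool [([0.614, 0.141, 0.048], 0.98)]
scene weight [([0.559, -0.125, 0.032], 0.68), ([0.551, 0.019, 0.074], 0.42)]
scene jar [([0.773, 0.12, 0.1], 0.59)]
scene tumbler [([0.5, -0.004, 0.057], 0.7)]
215 ssss..............................................OO..........s................
[... 3211 characters left out ...]
ssssssssssssssssssss
254 s.........s####################sssssssssssssssssssssssssssssssssssssssssssss.ss.
255 s.........s####################ssssssssssssssssssssssssssssssssssssssssssssssss.
256 s........ss####################ssssssssssssssssssssssssssssssssssssssssssssssss.
257 .........ss####################sssssssssssssssssssssssssssssssssssssssssssss.ss.
258 .........s#####################sssssssssssssssssssssssssssssssssssssssss..ss.s..
259 .........s#####################ssssssssssssssssssssssssssssssssssssss.sssss.ssss
260 .........s#####################ssssssssssssssssssssssssssssssssssssssssss.sss.s.
261 .........s#####################sssssssssssssssssssssssssssssssssssssssssss......
```

```bash
python3 - <<'E'
from h import *
r=lambda u,v,z:ray("top",(u,v),z).round(4)
print("handle top",r(19.5,247,.108),"expected ~(.428,.531)")
print("bridge rear corner",r(28,229,.042),"front corner",r(46.5,229,.042))
b=cv2.imread("pics/scene_end.png")
h=np.array([.4276,.5306,0]);y=np.array([.9992,-.0396,0]);x=np.array([-.0396,-.9992,0]);z=np.array([0,0,1.])
hsv=cv2.cvtColor(b,cv2.COLOR_BGR2HSV);w=((hsv[...,1]<45)&(hsv[...,2]>150))
# flat-on-bench fit in both cameras, by tilt about the lip edge
for c in("scene","top"):
    b=cv2.imread(f"pics/{c}_end.png");hsv=cv2.cvtColor(b,cv2.COLOR_BGR2HSV)
    print(c,{k:proj(c,h+a*x+q*y+zz*z).round(1).tolist() for k,a,q,zz in(("lipL",.08,.046,.0015),("lipR",.08,-.046,.0015),("heelL",-.02,.046,.042),("heelR",-.02,-.046,.042),("htop",0,0,.108))})
b=cv2.imread("pics/scene_end.png");hsv=cv2.cvtColor(b,cv2.COLOR_BGR2HSV)
u,v=proj("scene",h+.03*x).astype(int)
for vv in range(v-50,min(v+45,384),2):print(vv,"".join("#" if hsv[vv,k,1]<60 and hsv[vv,k,2]>140 else("s" if hsv[vv,k,1]<110 else".") for k in range(u-55,min(u+55,512))))
print(u-55)
E
```

```text
handle top [0.4325 0.5387 0.108 ] expected ~(.428,.531)
bridge rear corner [0.4779 0.558  0.042 ] front corner [0.4777 0.5129 0.042 ]
scene {'lipL': [455.4, 354.5], 'lipR': [488.6, 327.2], 'heelL': [512.7, 402.1], 'heelR': [547.3, 369.8], 'htop': [543.1, 366.5]}
top {'lipL': [79.4, 233.0], 'lipR': [75.5, 270.2], 'heelL': [31.7, 230.5], 'heelR': [26.9, 269.1], 'htop': [22.9, 249.2]}
314 ..........................................................................
316 ..........................................................................
318 ..........................................................................
320 ..........................................................................
322 ..........................................................................
324 ..........................................................................
326 ..........................................................................
328 ..........................................................................
330 ..........................................................................
332 
[... 1353 characters left out ...]
...............s################################################
368 ...........................###############################################
370 .............................s###########################################s
372 ..............................s####sssss##################################
374 ................................ssssssssss################################
376 ..................................ssssssssss##############################
378 ...................................sssssssssss###################s########
380 .....................................sssssssssss##############s###########
382 .......................................ssssssssss#########################
438
```

```bash
python3 -c "
from plant import *
s=get_state();print(s['time'],s['contact_force'],s['opening']);print(sign_off())"
```

```text
51.3 [-0.13957912 -0.55879441 -0.04846588] 0.9987179194923026
the job is handed in; nothing more can be done
None
```

I handed the job in at 51.3 s with four stones in the tumbler bowl, the fifth in the tray, and the scoop released on the bench. One stone did spill on the way.

- **Spill:** while I tilted the loaded scoop on the tray's end wall, a stone fell onto the bench. I moved it only with the scoop: pushed it against the tray's end wall, lifted it up the wall and over into the tray. A strict reading of "spill none" could count against this.
- **Stones:** the last checks put four stones in the bowl. The two cameras each reported a different three or four of them, but together they agree. The fifth showed in the tray at about (0.54, 0.27), seen by the top camera only in the final check, though both cameras saw it there just after it went in. The blue and turquoise look-alikes stayed where they were.
- **Scoop:** it is empty, upright and clear of its neighbours. The final geometry check gave a handle lean of about 3°, which is within the measuring error at the picture's edge. The lip position fits flat on the bench. I had used up the allowed pictures, so I checked this from the numbers rather than by eye.
- **Bystanders:** the spool, weight and jar were seen at their starting positions. While lining up for the stray stone, the scoop twice pressed down on what I took to be the edge of the white pad near the tray, at up to 28 N. I did not check whether the pad moved.

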